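# Gauge the pin carrier with the flip stop and pack the flyweight pins

## Task

Get the round pin carrier ready on the loading plate: flip the hinged stop down flat onto the fence, slide the carrier along until it rests against both the fence and the stop, and then flip the stop up and back again, well past upright, leaving the carrier where it was gauged. After that, pack every flyweight pin from the thin rubber mat into the carrier, standing upright on its head in a close ring around the centre post, and leave the carrier at its gauged place, the stop up, and the bushing, spacer and spring where they lie.

Things in the scene. Friction and masses are not known exactly. Their poses are not given: they have to be found in the camera images.
- station: fixed steel loading plate, 220 x 300 mm, 10 mm thick, on the wooden shelf, with a low aluminium fence along its far edge. Origin on the shelf; the plate reaches from x -130 to +90 mm and y -160 to +140 mm of it. The fence runs along its y axis: its working face looks to -x, stands at x = +60 mm and reaches up to z = 30 mm (20 mm above the plate). Plate top at z = 10 mm.
- stop (a joint): angle (rad) of the flip stop, a dark steel leaf 12 mm wide hinged on the fence. 0 = down flat on the fence, reaching 74 mm out from the fence face over the plate, underside 8 mm above it, its gauging side looking to the plate's -y; 1.57 = upright; 1.9 = end of travel, leaning back. A stiff hinge (0.14 N m friction, 2 to 4 N at the rod): stays at any angle.
- stop_rod (a point): middle of the stop's round handle rod, 10 mm across, 40 mm free length, sticking out sideways from the leaf's free end, away from the carrier, parallel to the hinge line. It can be pinched from above and turns between the fingers as it swings, 74 mm from stop_hinge; when down it is at the hinge's height, on its -x side, 30 mm above the plate.
- stop_hinge (a point): point on the stop's hinge line level with the middle of the rod along the line; fixed to the plate, 40 mm above the shelf; its y axis is the hinge line, its x axis points from the plate across the fence.
- gauge_spot (a point): point on the plate's top surface directly below the carrier's axis when the carrier touches both the fence and the lowered stop; fixed to the plate, at x -3 mm, y +6 mm, z 10 mm of station, with the same axes.
- carrier_grip (a point): on the axis of the loose round carrier, 70 mm above its underside, on its centre post. Steel dish, 126 mm across outside, 118 inside, rim 26 mm high, floor 6 mm thick; centre boss 38 mm across up to 24 mm, steel post 10 mm across up to 88 mm; 0.8 kg; stands on the plate. Six pins fit round the boss, 39 mm from the axis, 60 degrees apart, about 2 mm play.
- pin0_mid (a point): a turned steel flyweight pin standing on its head: head a disc 36 mm across and 20 mm high, above it a shank 12 mm across and 52 mm long, 72 mm tall in all, 0.2 kg. It starts on a 2 mm rubber mat. This point is on its axis half-way up (36 mm above the underside of the head, so in the shank); its z axis runs from head to shank. May be absent (None from the start).
- pin1_mid (a point): a turned steel flyweight pin standing on its head: head a disc 36 mm across and 20 mm high, above it a shank 12 mm across and 52 mm long, 72 mm tall in all, 0.2 kg. It starts on a 2 mm rubber mat. This point is on its axis half-way up (36 mm above the underside of the head, so in the shank); its z axis runs from head to shank. May be absent (None from the start).
- pin2_mid (a point): a turned steel flyweight pin standing on its head: head a disc 36 mm across and 20 mm high, above it a shank 12 mm across and 52 mm long, 72 mm tall in all, 0.2 kg. It starts on a 2 mm rubber mat. This point is on its axis half-way up (36 mm above the underside of the head, so in the shank); its z axis runs from head to shank. May be absent (None from the start).
- pin3_mid (a point): a turned steel flyweight pin standing on its head: head a disc 36 mm across and 20 mm high, above it a shank 12 mm across and 52 mm long, 72 mm tall in all, 0.2 kg. It starts on a 2 mm rubber mat. This point is on its axis half-way up (36 mm above the underside of the head, so in the shank); its z axis runs from head to shank. May be absent (None from the start).
- pin4_mid (a point): a turned steel flyweight pin standing on its head: head a disc 36 mm across and 20 mm high, above it a shank 12 mm across and 52 mm long, 72 mm tall in all, 0.2 kg. It starts on a 2 mm rubber mat. This point is on its axis half-way up (36 mm above the underside of the head, so in the shank); its z axis runs from head to shank. May be absent (None from the start).
- pin5_mid (a point): a turned steel flyweight pin standing on its head: head a disc 36 mm across and 20 mm high, above it a shank 12 mm across and 52 mm long, 72 mm tall in all, 0.2 kg. It starts on a 2 mm rubber mat. This point is on its axis half-way up (36 mm above the underside of the head, so in the shank); its z axis runs from head to shank. May be absent (None from the start).
- bushing: bystander: bronze bushing 42 mm across and 35 mm high; origin under its centre. Leave alone.
- spacer: bystander: black plastic spacer ring 48 mm across and 14 mm high; origin under its centre. Leave alone.
- spring: bystander: blued tension spring 94 mm long and 21 mm thick, lying along its y axis; origin under its centre. Leave alone.
Things that resemble listed ones, but are neither listed nor needed, are in the scene too. Leave any yellow look-alike of the part that bears pin2_mid alone. What is shaped like the part that bears pin4_mid but red is not meant.

How it is judged:
On the way, in this order (a step that is already met when the one before it is completed fails the run):
1. the stop is flipped down onto the fence (value of joint stop below 0.05 rad), for 0.2 s.
2. with the stop down, the carrier rests against both the fence and the stop (gaps under 3 mm) (value of joint stop below 0.05 rad and x of carrier_grip in the frame of gauge_spot between -0.003 and 0.003 m and y of carrier_grip in the frame of gauge_spot between -0.003 and 0.003 m and z of carrier_grip in the frame of gauge_spot between 0.067 and 0.073 m and angle between carrier_grip's own z axis and vertical below 0.06 rad), for 0.2 s.
3. the stop is flipped back up (past 1.6 rad) and the carrier has stayed within 5 mm of its gauged place (value of joint stop above 1.6 rad and x of carrier_grip in the frame of gauge_spot between -0.005 and 0.005 m and y of carrier_grip in the frame of gauge_spot between -0.005 and 0.005 m and z of carrier_grip in the frame of gauge_spot between 0.067 and 0.073 m and angle between carrier_grip's own z axis and vertical below 0.06 rad), for 0.2 s.
4. every pin stands upright on its head on the carrier's floor (horizontal distance between each of pin0_mid, pin1_mid, pin2_mid, pin3_mid, pin4_mid, pin5_mid and carrier_grip below 0.0445 m and z of pin0_mid in the frame of carrier_grip between -0.0315 and -0.0245 m and angle between each of pin0_mid, pin1_mid, pin2_mid, pin3_mid, pin4_mid, pin5_mid's own z axis and vertical below 0.07 rad and z of pin1_mid in the frame of carrier_grip between -0.0315 and -0.0245 m and z of pin2_mid in the frame of carrier_grip between -0.0315 and -0.0245 m and z of pin3_mid in the frame of carrier_grip between -0.0315 and -0.0245 m and z of pin4_mid in the frame of carrier_grip between -0.0315 and -0.0245 m and z of pin5_mid in the frame of carrier_grip between -0.0315 and -0.0245 m), for 0.2 s.
At the end, for the whole second after the job is handed in: The stop is up (past 1.6 rad); the carrier stands flat on the plate within 6 mm, along each axis of the plate, of touching both the fence and the stop's place; every pin present stands upright (within 4 degrees) with its head flat on the carrier's floor (within 3.5 mm of height) (all of step 4 and value of joint stop above 1.6 rad and x of carrier_grip in the frame of gauge_spot between -0.006 and 0.006 m and y of carrier_grip in the frame of gauge_spot between -0.006 and 0.006 m and z of carrier_grip in the frame of gauge_spot between 0.067 and 0.073 m and angle between carrier_grip's own z axis and vertical below 0.06 rad).
It fails at once if the bushing is moved more than 3 cm (distance of bushing from where it was at the start of the episode above 0.03 m).
It fails at once if the spacer is moved more than 3 cm (distance of spacer from where it was at the start of the episode above 0.03 m).
It fails at once if the spring is moved more than 3 cm (distance of spring from where it was at the start of the episode above 0.03 m).
Of pin0, pin1, pin2, pin3, pin4, pin5 only 4 to 6 are there at a start; the rules pass over those that are not, and their reading is None.
At some moment in a run one of pin0, pin1, pin2, pin3, pin4, pin5 may be knocked a few centimetres aside while the robot is not near it.
Once in a run the grip may slacken for a moment while it holds something.
It also fails if it takes over 210 s, if anything falls off the work surface, if the arm or the gripper's body presses on something with over 40 N, if the wrist force passes 120 N, or if a joint passes its speed limit or range.

## Robot

A 6-joint arm with a two-finger parallel gripper is mounted at the origin on the work surface. World frame = base frame: x ahead of the robot, y to its left, z up, the work surface at z = 0. Lengths are in m, angles in rad, forces in N, time in s.
With the tool pointing down it reaches from about 0.35 to 0.775 m from the base axis. Payload 7.3 kg.
Tool frame: the origin (TCP) lies on the centre line of the jaws, within the pads' length; the fingertips stand 17 mm ahead of it and the grasp point (between the pads) lies 2 mm behind it (robot.tcp_to_tips is the distance from the TCP to the fingertips, in m); z points along the fingers, y is the line along which they close (so a half turn about z gives the same grasp; the last joint's range is limited). The gripper opens to 92 mm and grips with 3 to 60 N. Pads are 19 mm wide; open, the fingers measure 130 mm over their backs; the gripper's body (75 mm by 190 mm) begins 47 mm behind the grasp point.
Start: joints at [1.131, 0.342, 1.524, -0, 1.275, -0.146], TCP at [0.152, 0.503, 0.208] pointing down, gripper open.
Joint ranges: [-2.53, 2.53], [-0.77, 2.02], [0.04, 2.7], [-1, 4.14], [0.28, 2.66], [-3.11, 3.11]. Speed limits (rad/s): [2.57, 2.57, 3.14, 3.14, 3.14, 3.14].

## Interface

Orientations are given as [roll, pitch, yaw] about the fixed x, y, z axes, in that order (R = Rz(yaw) Ry(pitch) Rx(roll)).
In Python, from cell import robot gives the robot as it stands. The module is installed in compiled form; this text tells all that it offers.
- The arm moves only by the tool carry_out, never from a script. Its argument "commands" is a list of rows, each a list of 3 entries, a list of its own where there are three numbers: the shift along the tool's x, y, z in m, then the turn about the tool's z in rad, then the opening, from 0 (shut) to 1 (fully open). In form: [[[dx, dy, dz], yaw, claw], ...]. A call has 1 to 20 rows; each row shifts and turns the commanded pose from where the row before left it, along the tool's axes as they then stand; what a row does not reach is not made up. A row lasts 1/8 s, in which the tool goes at most 62.5 mm and 10.7 degrees, less where a joint would pass 70% of its speed; a pose out of reach is approached as far as the arm can. A call is refused whole if a number of a shift passes 0.0625 or a number of a turn 0.188, either way. A call with a gripper value outside its range is refused whole. The fingers move at their own pace and stop on an object; "newtons" is the grip in N (left out, the last holds). Time passes only in rows, so rows that do not move let the fingers close. It gives the time, the measured TCP pose, the force, the opening and the grip force at its end, in the units of the state.
- robot.observe(): the state, without advancing time (a new reading comes with each control period).
- robot.read_camera(name): name is "scene" or "top" or "wrist"; returns a dict with "pixels" (480x640x3 uint8, red, green, blue), "fx", "fy", "cx", "cy" (pixels), "view" (4x4, takes a point from world to camera coordinates); the wrist camera has in their place "T_tool_cam" (4x4, takes a point from camera to tool coordinates, whose origin is the TCP and whose axes are the flange's). Camera axes: x right, y up, looking along -z (the intrinsics and any distortion apply to the point x, -y, -z); pixel columns grow to the right and rows downward; lengths in m; the calibration is good to about 2 mm. A picture is of the moment at which its call begins: read the wrist's pose just before it. There is no depth.
- robot.hand_in(): hands the job in; it is judged then, once.
Trained networks look in a picture, given as the dict that the camera call returned (one of the last four; its "shot" number tells which), for a name from the list of things; names that differ only in an ending like _2 or _b are one class to them, and where a whole thing is asked for, a point or a joint stands for the part that bears it (a point fixed in the world has none). Each returns a list of dicts, best first, with "p" (0 to 1); they miss things now and then, are a little off and sometimes report something else, mostly with a low value. They report only what shows in the picture. A call takes as long as a camera call. They do not tell look-alikes from the thing itself.
- robot.find_in(picture, name): "at" ([column, row] in pixels, amid what is visible of it).
- robot.tip_of(picture, name): "at" ([column, row] in pixels: a listed point, or the origin of a listed thing).
The state is a dict: "time": time; "qpos": joint angles; "qvel": joint speeds; "joint_efforts": joint torques, N m; "tool_pos": TCP position; "tool_rot": TCP orientation; "contact_force": force on the tool from outside, world axes, zero at the start; "torque": the same for the moment, N m; "opening": finger opening in m; "grip_force": force on a finger pad.
Only numpy, scipy, OpenCV 4.12 (cv2) and the standard library are available. Lean on these libraries where they do the work, as an engineer would, in place of code of your own. Each camera call takes 0.05 s, during which the arm holds its last target. There are 200 camera calls.

## Working session

There is one attempt and no reset: what is moved stays moved. The work goes in short steps, Python scripts to look and compute and a tool call to move; the robot and the scene stay as the last step left them, time stands still between calls to the robot, and variables do not carry over. Pictures are saved under pics/ and viewed, at most 14 in all, crops included, and the job is handed in when it is done.

Besides the shell and the picture viewer there is one more tool, called after "Emit:" by a JSON object that holds its "fn" and its "kwargs". carry_out: Moves the arm, as the interface text tells. Its arguments: {"type":"object","properties":{"commands":{"type":"array"},"newtons":{"type":"number"}},"required":["commands"]}

```bash
mkdir -p pics; cat > h.py <<'E'
import numpy as np, cv2
from cell import robot
def cam(n):
    s=robot.observe(); p=robot.read_camera(n)
    if n=='wrist':
        from scipy.spatial.transform import Rotation as R
        T=np.eye(4);r=np.array(s['tool_rot'])
        T[:3,:3]=R.from_euler('xyz',r).as_matrix() if r.size==3 else r
        T[:3,3]=s['tool_pos']; p['c2w']=T@np.array(p['T_tool_cam'])
    else: p['c2w']=np.linalg.inv(np.array(p['view']))
    return p
def save(p,f): cv2.imwrite('pics/'+f,cv2.cvtColor(p['pixels'],cv2.COLOR_RGB2BGR))
def at_z(p,uv,z):
    u,v=uv; d=np.array([(u-p['cx'])/p['fx'],-(v-p['cy'])/p['fy'],-1.])
    M=p['c2w']; d=M[:3,:3]@d; o=M[:3,3]
    return o+d*(z-o[2])/d[2]
def proj(p,X):
    c=np.linalg.inv(p['c2w'])@np.append(X,1); return np.array([p['cx']-p['fx']*c[0]/c[2],p['cy']+p['fy']*c[1]/c[2]])
E
python3 - <<'E'
from h import *
print(robot.observe())
for n in ('scene','top'):
    p=cam(n); save(p,n+'0.png'); print(n,{k:v for k,v in p.items() if k not in('pixels','c2w')}); print(p['c2w'][:3,3])
    for t in ('station','stop_rod','stop_hinge','gauge_spot','carrier_grip','pin0_mid','bushing','spacer','spring'):
        print(t,[(np.round(d['at']).tolist(),round(d['p'],2)) for d in robot.tip_of(p,t)][:10])
E
```

```text
{'time': 0.0, 'qpos': array([ 1.13101995e+00,  3.42711995e-01,  1.52502493e+00,  2.95605032e-05,
        1.27539861e+00, -1.46012677e-01]), 'qvel': array([-0.00076466,  0.00066108,  0.00103764, -0.00062431,  0.00128522,
        0.00122579]), 'joint_efforts': array([-5.43943825e-04, -4.31248355e+01, -2.44217777e+01,  7.19388644e-02,
        5.59698092e-02, -1.19373485e-04]), 'tool_pos': array([0.1518046 , 0.50211603, 0.20754779]), 'tool_rot': array([-3.14007030e+00, -2.52446704e-04,  2.84782013e+00]), 'contact_force': array([-0.65532866, -0.35846019, -0.01831009]), 'torque': array([-0.0072832 ,  0.0519472 , -0.03406354]), 'grip_force': 0.0, 'opening': 0.09183467600142514}
scene {'fx': 560.2065047012728, 'fy': 560.2065047012728, 'cx': 329.302943365331, 'cy': 243.5302658568537, 'view': array([[-0.03844659,  0.99899982,  0.02283014,  0.05300999],
       [-0.54729766, -0.0401673 ,  0.8359736 ,  0.23706695],
       [ 0.8360545 ,  0.01964545,  0.54829456, -1.54976941],
       [ 0.        ,  0.        ,  0.        ,  1.        ]]), 'shot': 1}
[ 1.42747594 -0.01298871  0.6503382 ]
station [([
[... 342 characters left out ...]
62678767, 'fy': 461.12400462678767, 'cx': 312.31702576295487, 'cy': 244.13911947433502, 'view': array([[-0.02712215, -0.99956698, -0.01141215, -0.02946732],
       [ 0.98782532, -0.02854951,  0.15292504, -0.56324776],
       [-0.15318463, -0.00712556,  0.9881719 , -0.79129156],
       [ 0.        ,  0.        ,  0.        ,  1.        ]]), 'shot': 2}
[ 0.43437748 -0.0511734   0.86773048]
station [([208.0, 266.0], 0.92)]
stop_rod [([142.0, 211.0], 0.76)]
stop_hinge [([155.0, 219.0], 0.62)]
gauge_spot [([200.0, 266.0], 0.59)]
carrier_grip [([234.0, 292.0], 0.88)]
pin0_mid []
bushing [([356.0, 173.0], 0.91)]
spacer [([307.0, 138.0], 0.63)]
spring [([219.0, 146.0], 0.66), ([207.0, 264.0], 0.29)]
```

View pics/scene0.png

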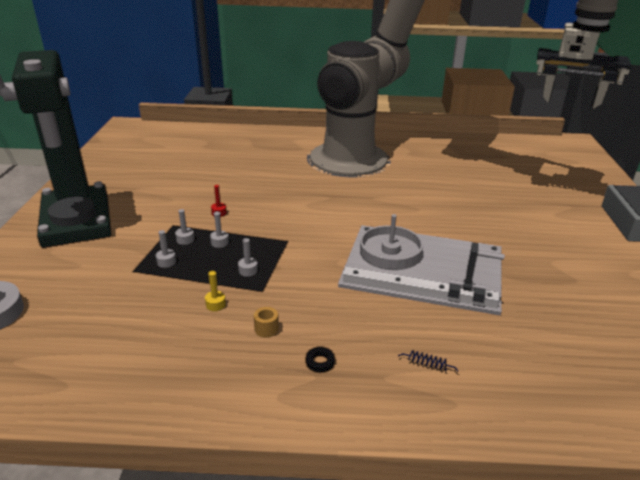

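View pics/top0.png

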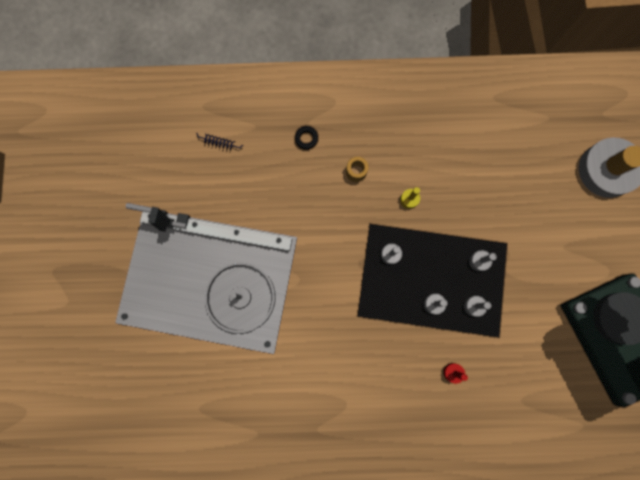

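The pictures show the stop upright at the left end of the fence (top ~[160,218]) and the carrier at [240,298]. Four grey pins stand on the black mat in the top view at [391,254], [484,260], [436,303] and [478,306]. The red one [455,373] and the yellow one [410,198] are look-alikes off the mat and stay out of it.

```bash
python3 - <<'E'
from h import *
t=cam('top')
for n in('pin0_mid','pin3_mid'): print(n,[(np.round(d['at']).tolist(),round(d['p'],2)) for d in robot.find_in(t,n)], [(np.round(d['at']).tolist(),round(d['p'],2)) for d in robot.tip_of(t,n)])
s=cam('scene')
print([(np.round(d['at']).tolist(),round(d['p'],2)) for d in robot.tip_of(s,'pin1_mid')])
def tri(a,b):
    A=[];B=[]
    for p,uv in((t,a),(s,b)):
        o=p['c2w'][:3,3]; d=at_z(p,uv,0)-o; d/=np.linalg.norm(d); P=np.eye(3)-np.outer(d,d); A.append(P);B.append(P@o)
    return np.linalg.lstsq(np.vstack(A),np.hstack(B),rcond=None)[0].round(4)
for n,a,b in(('rod',(142,211),(490,259)),('hinge',(155,219),(483,289)),('gauge',(200,266),(430,268)),('carr',(234,292),(393,223)),('station',(208,266),(426,271))): print(n,tri(a,b))
print('corners', [at_z(t,c,.01).round(4).tolist() for c in((117,323),(273,353),(295,237))])
# pins: head top centre approx z .022
for c in((391,254),(484,260),(436,303),(478,306),(410,198),(455,373)): print('pin',at_z(t,c,.022).round(4))
for n,c,z in(('bush',(356,173),0),('spacer',(307,138),0),('spring',(219,146),0)): print(n,at_z(t,c,z).round(4))
g=t['pixels']
im=cv2.resize(g[185:365,105:305],None,fx=4,fy=4,interpolation=cv2.INTER_CUBIC)
im2=cv2.resize(g[180:385,350:520],None,fx=2.9,fy=2.9)
cv2.imwrite('pics/c1.png',cv2.cvtColor(im[:600],cv2.COLOR_RGB2BGR));cv2.imwrite('pics/c2.png',cv2.cvtColor(im2,cv2.COLOR_RGB2BGR))
E
```

```text
pin0_mid [] []
pin3_mid [([480.0, 259.0], 0.94)] [([484.0, 258.0], 0.94)]
[]
rod [0.6192 0.2457 0.101 ]
hinge [0.619  0.2456 0.0353]
gauge [0.5314 0.1645 0.0152]
carr [0.4777 0.0895 0.0819]
station [0.532  0.1546 0.0073]
corners [[0.4308, 0.3188, 0.01], [0.3692, 0.0319, 0.01], [0.5819, -0.0127, 0.01]]
pin [ 0.5429 -0.1898  0.022 ]
pin [ 0.5269 -0.3598  0.022 ]
pin [ 0.451  -0.2665  0.022 ]
pin [ 0.4435 -0.3419  0.022 ]
pin [ 0.6479 -0.2311  0.022 ]
pin [ 0.3271 -0.2917  0.022 ]
bush [ 0.7067 -0.1338  0.    ]
spacer [ 0.7812 -0.0402  0.    ]
spring [0.7702 0.1339 0.    ]
```

View pics/c2.png

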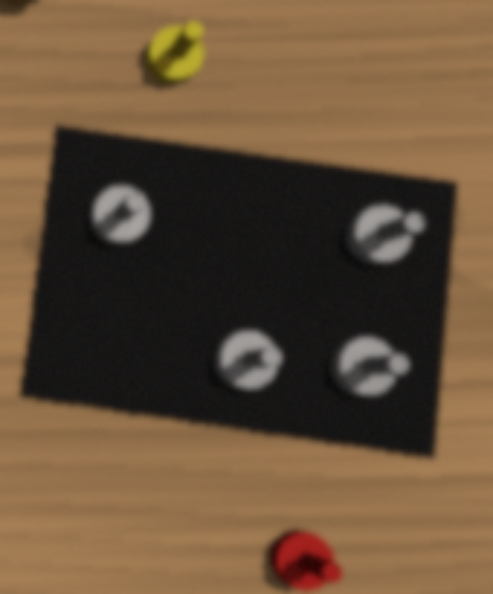

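Four grey pins stand on the mat in the enlarged crop; the yellow and red ones lie off it. Next I move over the plate for a close wrist view.

Emit:
{"fn": "carry_out", "kwargs": {"commands": [[[-0.0385,-0.018,-0.0035],0,1],[[-0.0385,-0.018,-0.0035],0,1],[[-0.0385,-0.018,-0.0035],0,1],[[-0.0385,-0.018,-0.0035],0,1],[[-0.0385,-0.018,-0.0035],0,1],[[-0.0385,-0.018,-0.0035],0,1],[[-0.0385,-0.018,-0.0035],0,1],[[-0.0385,-0.018,-0.0035],0,1],[[-0.0385,-0.018,-0.0035],0,1],[[-0.0385,-0.018,-0.0035],0,1],[[-0.0385,-0.018,-0.0035],0,1],[[-0.0385,-0.018,-0.0035],0.186,1],[[0,0,0],0.186,1],[[0,0,0],0.186,1],[[0,0,0],0.186,1],[[0,0,0],0.186,1],[[0,0,0],0.186,1],[[0,0,0],0.186,1],[[0,0,0],0.184,1],[[0,0,0],0,1]]}}

```text
time: 3.85
tool_pos: [0.5317, 0.162, 0.2502]
tool_rot: [-3.142, -0.0, 1.363]
contact_force: [0.3, 0.3, -0.2]
opening: 0.0916
grip_force: 0.0
```

```bash
cat >> h.py <<'E'
def go(x,y,z,yaw=None):
    s=robot.observe();p=s['tool_pos'];w=s['tool_rot'][2]
    d=np.array([x,y,z])-p
    turn=0 if yaw is None else -((yaw-w+np.pi/2)%np.pi-np.pi/2)
    X=np.array([np.cos(w),np.sin(w),0]);Y=np.array([np.sin(w),-np.cos(w),0])
    print('pos',p.round(4),'yaw',round(w,3),'tool d',np.array([d@X,d@Y,-d[2]]).round(4),'turn',round(turn,3),'F',np.round(s['contact_force'],1),'op',round(s['opening'],4),'grip',round(s['grip_force'],1),'t',round(s['time'],2))
    # shift after the turn
    w2=w-turn;X=np.array([np.cos(w2),np.sin(w2),0]);Y=np.array([np.sin(w2),-np.cos(w2),0])
    print('   after turn',np.array([d@X,d@Y,-d[2]]).round(4))
E
python3 - <<'E'
from h import *
go(.53,.16,.25)
p=cam('wrist');save(p,'w1.png');print(p['T_tool_cam'],p['fx'],p['cx'],p['cy'],p['c2w'][:3,3],p.keys())
for t in ('station','stop_rod','stop_hinge','gauge_spot','carrier_grip'):
        print(t,[(np.round(d['at']).tolist(),round(d['p'],2)) for d in robot.tip_of(p,t)][:10])
E
```

```text
pos [0.5317 0.162  0.2502] yaw 1.363 tool d [-0.0023 -0.0012  0.0002] turn 0 F [ 0.3  0.3 -0.2] op 0.0916 grip 0.0 t 3.85
   after turn [-0.0023 -0.0012  0.0002]
[[-1.33801313e-03  9.68343069e-01  2.49619531e-01  6.65888312e-02]
 [ 9.99998744e-01  1.50773628e-03 -4.88721867e-04  9.87663447e-04]
 [-8.49610856e-04  2.49618563e-01 -9.68343870e-01 -1.76567681e-01]
 [ 0.00000000e+00  0.00000000e+00  0.00000000e+00  1.00000000e+00]] 425.01085061901045 315.7413435844695 232.6940346241544 [0.54634479 0.22692913 0.42675385] dict_keys(['pixels', 'fx', 'fy', 'cx', 'cy', 'T_tool_cam', 'shot', 'c2w'])
station [([314.0, 192.0], 0.87)]
stop_rod [([418.0, 72.0], 0.84)]
stop_hinge [([395.0, 86.0], 0.85)]
gauge_spot [([315.0, 189.0], 0.72)]
carrier_grip [([266.0, 299.0], 0.63)]
```

View pics/w1.png

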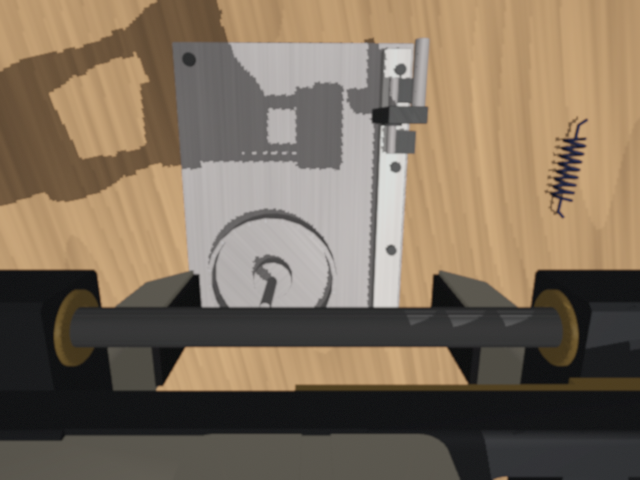

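The plate's corners show at [173,43] and [414,45] and its left edge runs to [190,270]. The rod reaches from [427,38] to [418,105], the hinge is near [395,86], and the rim circle is centred near [270,270].

```bash
python3 - <<'E'
from h import *
p=cam('wrist')
A=at_z(p,(173,43),.01);B=at_z(p,(414,45),.01);C=at_z(p,(189,250),.01)
print('corner',A,B,C,'yaw AB',np.arctan2(*(B-A)[[1,0]]),np.linalg.norm(B-A),'yaw AC',np.arctan2(*(A-C)[[1,0]])-np.pi/2)
# fence outline: working face top (z .03)
print('face',at_z(p,(377,160),.03),at_z(p,(372,300),.03))
for n,uv,z in(('station',(314,192),0),('gauge',(315,189),.01),('hinge',(395,86),.04),('rod',(418,72),.11),('carrier grip',(266,299),.08)): print(n,at_z(p,uv,z).round(4))
# lines of edges
g=cv2.cvtColor(p['pixels'],cv2.COLOR_RGB2GRAY)
print('rim L/R',at_z(p,(208,275),.036).round(4),at_z(p,(333,275),.036).round(4))
th=-.209
u=np.array([np.cos(th),np.sin(th)]);v=np.array([-u[1],u[0]])
for n,o in(('A',A[:2]+.13*u-.14*v),('B',B[:2]-.09*u-.14*v)): print(n,o)
im=cv2.resize(p['pixels'][20:310,160:440],None,fx=2,fy=2,interpolation=cv2.INTER_CUBIC)
cv2.imwrite('pics/w1c.png',cv2.cvtColor(im,cv2.COLOR_RGB2BGR))
E
```

```text
corner [0.43452094 0.32266136 0.01      ] [0.6483949  0.27565162 0.01      ] [0.39378787 0.13077473 0.01      ] yaw AB -0.21636059067273425 0.2189794148330116 yaw AC -0.20917179803572172
face [0.59520766 0.18288246 0.03      ] [0.56633156 0.04670539 0.03      ]
station [0.531  0.1612 0.    ]
gauge [0.533  0.1655 0.01  ]
hinge [0.6201 0.243  0.04  ]
rod [0.624 0.246 0.11 ]
carrier grip [0.4729 0.0897 0.08  ]
rim L/R [0.4143 0.1085 0.036 ] [0.5334 0.0832 0.036 ]
A [0.53264455 0.15873528]
B [0.53130595 0.15737154]
```

View pics/w1c.png

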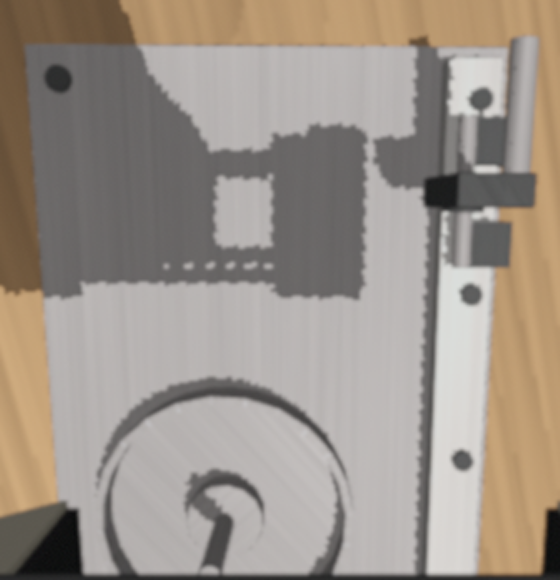

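```bash
python3 - <<'E'
from h import *
p=cam('wrist');s=cam('scene');t=cam('top')
th=-.21;u=np.array([np.cos(th),np.sin(th),0]);z=np.array([0,0,1.])
H=np.array([.6197,.244,.04])
for a in (1.3,1.4,1.5,1.57,1.65,1.75,1.9):
    X=H+.074*(-np.cos(a)*u+np.sin(a)*z)
    print(a,X.round(4),proj(p,X)-(418,72),proj(s,X)-(490,259),proj(t,X)-(142,211))
print('hinge pin',at_z(p,(394,90),.04),at_z(p,(391.5,140),.04))
go(*(H+[0,0,.11]),1.361)
E
```

```text
1.3 [0.6003 0.2481 0.1113] [-33.53360862   4.06961409] [ -0.75734626 -10.66743339] [-5.22274729  9.50660521]
1.4 [0.6074 0.2466 0.1129] [-22.80710242   3.83052039] [-0.64669357 -9.22754215] [-4.57254054  5.16587172]
1.5 [0.6146 0.2451 0.1138] [-12.00269208   3.70281618] [-0.6111292  -7.37937598] [-3.73676428  0.84361548]
1.57 [0.6196 0.244  0.114 ] [-4.49255021  3.68150603] [-0.631966   -5.84912886] [-3.04701871 -2.14123601]
1.65 [0.6254 0.2428 0.1138] [3.94433031 3.72628359] [-0.70249046 -3.87012009] [-2.15968367 -5.48418767]
1.75 [0.6326 0.2413 0.1128] [14.13609013  3.88482143] [-0.86097284 -1.06732372] [-0.91334202 -9.52101246]
1.9 [0.6431 0.239  0.11  ] [28.3397771   4.32758316] [-1.24380689  3.76639428] [  1.2062353 -15.1790322]
hinge pin [0.61869545 0.23999112 0.04      ] [0.60963964 0.19867872 0.04      ]
pos [0.5317 0.162  0.2502] yaw 1.362 tool d [0.0985 0.0691 0.1002] turn 0.001 F [ 0.8 -0.2  0.6] op 0.0914 grip 0.0 t 4.35
   after turn [0.0985 0.069  0.1002]
```

Emit:
{"fn": "carry_out", "kwargs": {"commands": [[[0.033,0.024,0.01],0,1],[[0.033,0.024,0.01],0,1],[[0.033,0.023,0.01],0,1],[[0,0,0.027],0,1],[[0,0,0.027],0,1],[[0,0,0.027],0,1],[[0,0,0.027],0,1],[[0,0,0],0,0],[[0,0,0],0,0],[[0,0,0],0,0],[[0,0,0],0,0],[[0,0,0],0,0],[[0,0,0],0,0]], "newtons": 25}}

```text
time: 5.98
tool_pos: [0.6217, 0.2441, 0.1124]
tool_rot: [3.141, -0.0, 1.362]
contact_force: [-0.3, 0.3, 0.1]
opening: 0.0366
grip_force: 0.0
```

Emit:
{"fn": "carry_out", "kwargs": {"commands": [[[0,0,0],0,0],[[0,0,0],0,0],[[0,0,0],0,0],[[0,0,0],0,0]]}}

```text
time: 6.48
tool_pos: [0.6217, 0.2441, 0.1122]
tool_rot: [-3.142, -0.0, 1.362]
contact_force: [0.5, 0.0, -1.2]
opening: 0.001
grip_force: 0.0
```

```bash
python3 - <<'E'
from h import *
s=cam('scene');p=cam('wrist')
a=cv2.resize(s['pixels'][170:320,380:580],(640,480));b=p['pixels']
cv2.imwrite('pics/m1.png',cv2.cvtColor(cv2.resize(np.hstack([a,b]),(800,300)),cv2.COLOR_RGB2BGR))
E
```

```text
(no output)
```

View pics/m1.png

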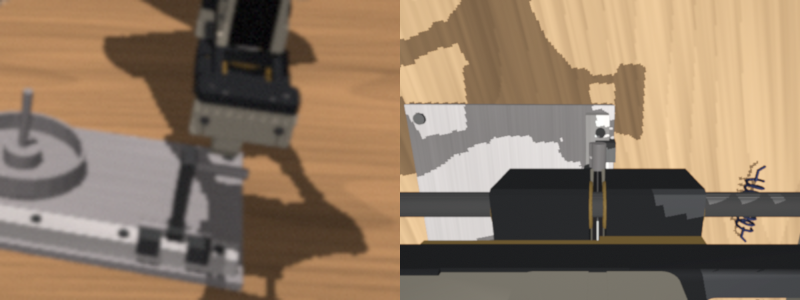

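```bash
python3 - <<'E'
from h import *
s=cam('scene');p=cam('wrist');t=cam('top')
a=cv2.resize(s['pixels'][190:310,430:530],(400,480),interpolation=cv2.INTER_CUBIC);b=cv2.resize(p['pixels'][150:390,220:420],(400,480),interpolation=cv2.INTER_CUBIC)
cv2.imwrite('pics/m2.png',cv2.cvtColor(np.hstack([a,b]),cv2.COLOR_RGB2BGR))
for n in('stop_rod','stop_hinge'):
  for q in(s,p,t): print(n,[(np.round(d['at']).tolist(),round(d['p'],2)) for d in robot.tip_of(q,n)])
E
```

```text
stop_rod [([490.0, 257.0], 0.8)]
stop_rod [([316.0, 278.0], 0.69)]
stop_rod [([142.0, 208.0], 0.71), ([480.0, 304.0], 0.47)]
stop_hinge [([481.0, 286.0], 0.64)]
stop_hinge [([311.0, 234.0], 0.86)]
stop_hinge [([154.0, 222.0], 0.89)]
```

View pics/m2.png

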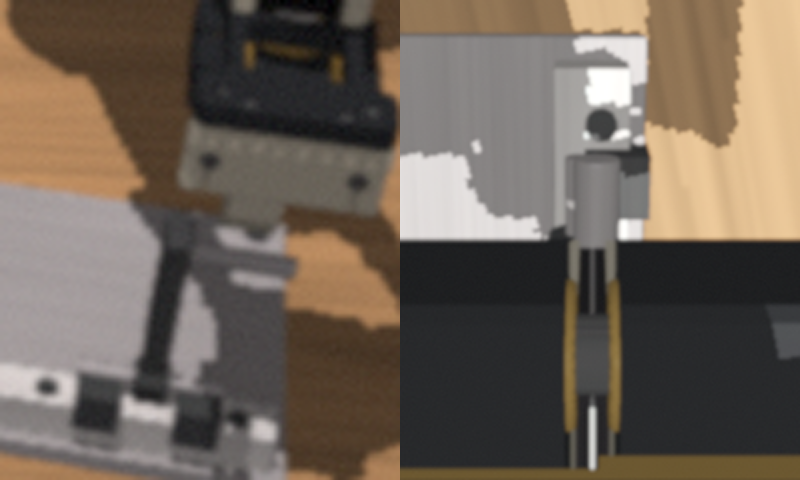

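```bash
cat >> h.py <<'E'
def tri(*pu):
    A=[];B=[]
    for p,uv in pu:
        o=p['c2w'][:3,3]; d=at_z(p,uv,0)-o; d/=np.linalg.norm(d); P=np.eye(3)-np.outer(d,d); A.append(P);B.append(P@o)
    x=np.linalg.lstsq(np.vstack(A),np.hstack(B),rcond=None)[0]
    return x.round(4),[(proj(p,x)-uv).round(1).tolist() for p,uv in pu]
E
python3 - <<'E'
from h import *
s=cam('scene');p=cam('wrist');t=cam('top');c=robot.observe()['tool_pos']
print('tips proj',proj(p,c-[0,0,.017]),proj(s,c-[0,0,.017]),'grasp',proj(p,c),proj(s,c))
print(tri((s,(490,257)),(p,(316,278)),(t,(142,209.5))))
print(tri((s,(490,257)),(p,(316,278))))
print('rod end',[at_z(p,(317.5,228),z).round(4) for z in(.09,.1,.114)],'scene end',[at_z(s,(503.5,256.5),z).round(4) for z in(.09,.1,.114)])
E
```

```text
tips proj [313.41633217 266.35359373] [487.71762494 262.74237408] grasp [313.24858584 278.91161553] [489.47543606 254.66693115]
(array([0.6216, 0.2434, 0.107 ]), [[-1.5, 0.1], [-2.5, -1.6], [-1.1, -0.8]])
(array([0.6233, 0.2443, 0.1093]), [[-0.6, -0.4], [0.8, -2.4]])
rod end [array([0.6273, 0.261 , 0.09  ]), array([0.6277, 0.2634, 0.1   ]), array([0.6284, 0.2668, 0.114 ])] scene end [array([0.5925, 0.2788, 0.09  ]), array([0.6074, 0.2736, 0.1   ]), array([0.6282, 0.2663, 0.114 ])]
```

```bash
python3 - <<'E'
from h import *
s=cam('scene')
print(robot.tcp_to_tips)
c=np.array([.1518,.5021,.2075]);w=2.848;Y=np.array([np.sin(w),-np.cos(w),0])
for k in(-.046,.046): print([proj(s,c+k*Y-[0,0,h]).round(1).tolist() for h in(0.017,0,-.02)])
print({k:np.round(v,3) for k,v in robot.observe().items()})
E
```

```text
0.017
[[545.5, 115.4], [547.2, 108.4], [549.2, 100.0]]
[[587.1, 120.8], [589.1, 113.7], [591.5, 105.3]]
{'time': np.float64(7.225), 'qpos': array([0.26 , 0.683, 1.218, 0.   , 1.241, 0.468]), 'qvel': array([-0.003, -0.   ,  0.   ,  0.   , -0.001,  0.001]), 'joint_efforts': array([ 3.0000e-03, -5.9220e+01, -2.4113e+01,  8.5000e-02, -4.0000e-03,
       -0.0000e+00]), 'tool_pos': array([0.622, 0.244, 0.112]), 'tool_rot': array([ 3.142, -0.   ,  1.362]), 'contact_force': array([0.311, 0.056, 0.84 ]), 'torque': array([-0.021,  0.08 ,  0.014]), 'grip_force': np.float64(0.0), 'opening': np.float64(0.001)}
```

The two-view check puts the rod where I expected it, with its end at z 0.114. In both the wrist and scene pictures, though, the fingertips sit about 20 mm above the stated place. The fingers closed above the rod, so I open partly and go lower carefully.

Emit:
{"fn": "carry_out", "kwargs": {"commands": [[[0,0,0],0,0.4],[[0,0,0],0,0.4],[[0,0,0],0,0.4],[[0,0,0],0,0.4],[[0,0,0],0,0.4],[[0,0.002,0.005],0,0.4],[[0,0,0.005],0,0.4],[[0,0,0.005],0,0.4],[[0,0,0.005],0,0.4],[[0,0,0.005],0,0.4],[[0,0,0.003],0,0.4]]}}

```text
time: 8.6
tool_pos: [0.6235, 0.2437, 0.0838]
tool_rot: [-3.141, 0.0, 1.362]
contact_force: [-0.2, -0.3, -0.6]
opening: 0.0368
grip_force: 0.0
```

```bash
python3 - <<'E'
from h import *
go(.6237,.2437,.073)
s=cam('scene');p=cam('wrist')
a=cv2.resize(s['pixels'][190:310,430:530],(400,480),interpolation=cv2.INTER_CUBIC);b=cv2.resize(p['pixels'][150:390,220:420],(400,480),interpolation=cv2.INTER_CUBIC)
cv2.imwrite('pics/m3.png',cv2.cvtColor(np.hstack([a,b]),cv2.COLOR_RGB2BGR))
E
```

```text
pos [0.6235 0.2437 0.0838] yaw 1.362 tool d [0.     0.0002 0.0108] turn 0 F [-0.2 -0.3 -0.6] op 0.0368 grip 0.0 t 8.6
   after turn [0.     0.0002 0.0108]
```

View pics/m3.png

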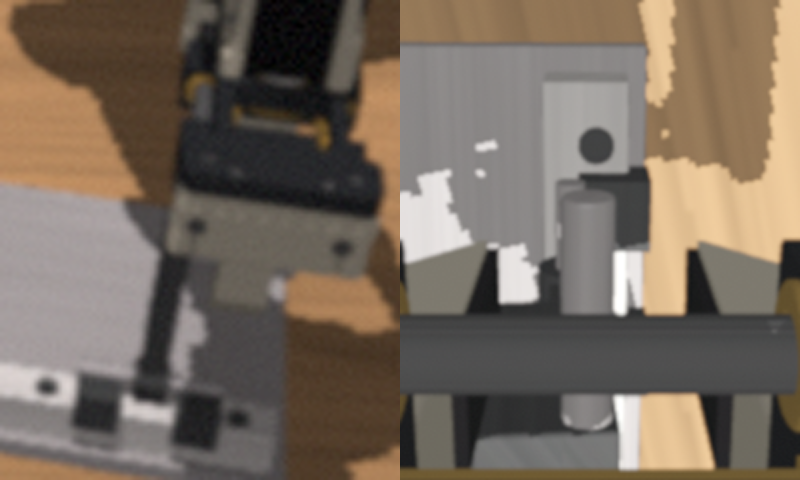

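The scene crop now shows the fingertip [490,266] passing the rod, and the wrist crop shows the rod between the fingers. Closing here.

Emit:
{"fn": "carry_out", "kwargs": {"commands": [[[0,0,0],0,0],[[0,0,0],0,0],[[0,0,0],0,0],[[0,0,0],0,0],[[0,0,0],0,0]]}}

```text
time: 9.32
tool_pos: [0.6236, 0.2438, 0.0844]
tool_rot: [-3.142, -0.0, 1.362]
contact_force: [-0.5, 0.3, 1.2]
opening: 0.0091
grip_force: 25.0
```

Emit:
{"fn": "carry_out", "kwargs": {"commands": [[[0,-0.008,0],0,0],[[0,-0.008,0.001],0,0],[[0,-0.0072,0.0016],0,0],[[0,-0.007,0.0023],0,0],[[0,-0.0068,0.003],0,0],[[0,-0.0064,0.0037],0,0],[[0,-0.006,0.0043],0,0],[[0,-0.0056,0.0049],0,0],[[0,0,0],0,0]]}}

```text
time: 10.45
tool_pos: [0.5684, 0.2557, 0.0624]
tool_rot: [-3.139, 0.0, 1.362]
contact_force: [-0.9, 4.2, 0.9]
opening: 0.0095
grip_force: 25.0
```

Emit:
{"fn": "carry_out", "kwargs": {"commands": [[[0,-0.0049,0.0055],0,0],[[0,-0.0046,0.0058],0,0],[[0,-0.0038,0.0064],0,0],[[0,-0.0033,0.0066],0,0],[[0,-0.0025,0.007],0,0],[[0,-0.0019,0.0071],0,0],[[0,-0.001,0.0073],0,0],[[0,-0.0005,0.0074],0,0],[[0,0,0.001],0,0],[[0,0,0],0,0],[[0,0,0],0,0]]}}

```text
time: 11.82
tool_pos: [0.5451, 0.2606, 0.008]
tool_rot: [-3.136, 0.001, 1.362]
contact_force: [-3.2, 7.9, 0.6]
opening: 0.0086
grip_force: 25.0
```

```bash
python3 - <<'E'
from h import *
go(.6197,.244,.01)
s=cam('scene')
for q in(s,cam('top')):
  for n in('stop_rod','stop_hinge','carrier_grip'): print(n,[(np.round(d['at']).tolist(),round(d['p'],2)) for d in robot.tip_of(q,n)])
cv2.imwrite('pics/m4.png',cv2.cvtColor(cv2.resize(s['pixels'][190:310,370:530],(800,600),interpolation=cv2.INTER_CUBIC),cv2.COLOR_RGB2BGR))
E
```

```text
pos [0.5451 0.2606 0.008 ] yaw 1.362 tool d [-0.0007  0.0764 -0.002 ] turn 0 F [-3.2  7.9  0.6] op 0.0086 grip 25.0 t 11.82
   after turn [-0.0007  0.0764 -0.002 ]
stop_rod [([484.0, 266.0], 0.67)]
stop_hinge [([481.0, 288.0], 0.93)]
carrier_grip [([392.0, 224.0], 0.61)]
stop_rod [([145.0, 256.0], 0.92)]
stop_hinge [([154.0, 222.0], 0.83)]
carrier_grip [([238.0, 295.0], 0.9), ([358.0, 174.0], 0.39)]
```

View pics/m4.png

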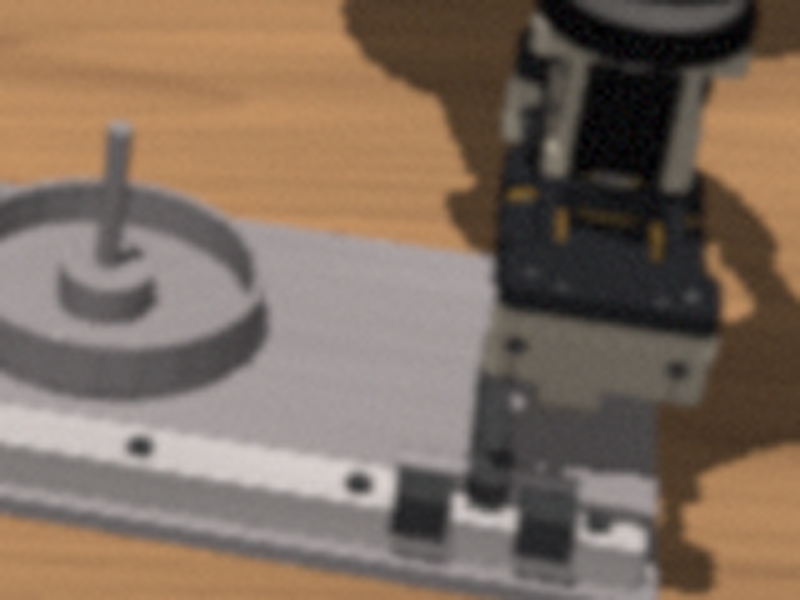

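Emit:
{"fn": "carry_out", "kwargs": {"commands": [[[0,0,0.0015],0,0],[[0,0,0.0015],0,0],[[0,0,0],0,0],[[0,0,0],0,0]]}}

```text
time: 12.72
tool_pos: [0.5451, 0.2606, 0.0052]
tool_rot: [-3.136, 0.001, 1.362]
contact_force: [-5.4, 7.7, 1.7]
opening: 0.0093
grip_force: 25.0
```

Emit:
{"fn": "carry_out", "kwargs": {"commands": [[[0,0,0.0015],0,0],[[0,0,0.0015],0,0],[[0,0,0],0,0],[[0,0,0],0,0]]}}

```text
time: 13.22
tool_pos: [0.5451, 0.2607, 0.0036]
tool_rot: [-3.137, 0.001, 1.362]
contact_force: [-8.5, 6.8, 12.0]
opening: 0.009
grip_force: 25.0
```

Emit:
{"fn": "carry_out", "kwargs": {"commands": [[[0,0,-0.001],0,0.4],[[0,0,0],0,0.4],[[0,0,0],0,0.4],[[0,0,0],0,0.4],[[0,0,-0.033],0,0.4],[[0,0,-0.033],0,0.4],[[0,0,-0.033],0,0.4],[[0,0,-0.033],0,0.5],[[-0.03,-0.0055,0],0,0.7],[[-0.03,-0.0055,0],0,0.7],[[-0.03,-0.0055,0],0,0.7],[[-0.03,-0.0055,0],0,0.7],[[-0.03,-0.0055,0],0,0.7],[[-0.03,-0.0055,0],0,0.7],[[0,0,0],0,0.7]]}}

```text
time: 15.1
tool_pos: [0.4776, 0.0891, 0.1364]
tool_rot: [-3.141, 0.0, 1.359]
contact_force: [-0.3, 0.6, 0.3]
opening: 0.064
grip_force: 0.0
```

```bash
python3 - <<'E'
from h import *
go(.4755,.0915,.055)
s=cam('scene');t=cam('top')
P=[]
for q in(s,t):
  for n in('stop_rod','stop_hinge','carrier_grip'): 
    d=robot.tip_of(q,n); print(n,[(np.round(e['at']).tolist(),round(e['p'],2)) for e in d])
  c=[e['at'] for e in d][:1]
  P.append((q,c[0]) if c else None)
if all(P): print(tri(*P),[at_z(*x,.08).round(4) for x in P])
cv2.imwrite('pics/m5.png',cv2.cvtColor(cv2.resize(np.hstack([s['pixels'][170:310,350:530],t['pixels'][190:330,110:290]]),(800,311),interpolation=cv2.INTER_CUBIC),cv2.COLOR_RGB2BGR))
E
```

```text
pos [0.4776 0.0891 0.1364] yaw 1.359 tool d [ 0.0019 -0.0025  0.0814] turn 0 F [-0.3  0.6  0.3] op 0.064 grip 0.0 t 15.1
   after turn [ 0.0019 -0.0025  0.0814]
stop_rod [([483.0, 266.0], 0.61), ([164.0, 247.0], 0.42)]
stop_hinge [([482.0, 290.0], 0.81)]
carrier_grip [([394.0, 223.0], 0.58)]
stop_rod []
stop_hinge [([154.0, 221.0], 0.83)]
carrier_grip [([234.0, 292.0], 0.92)]
(array([0.4769, 0.091 , 0.0818]), [[-0.4, 0.0], [-0.4, 0.0]]) [array([0.4737, 0.092 , 0.08  ]), array([0.477 , 0.0905, 0.08  ])]
```

View pics/m5.png

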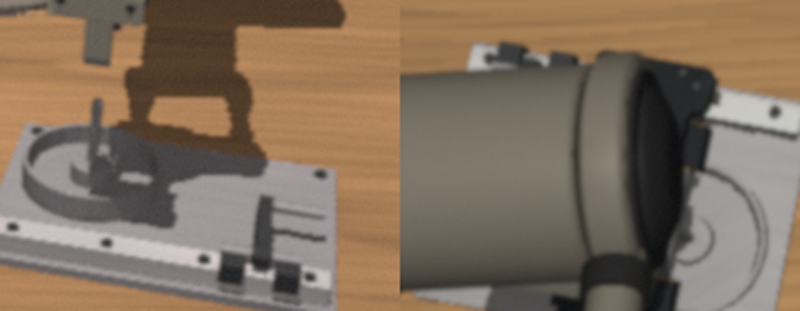

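Emit:
{"fn": "carry_out", "kwargs": {"commands": [[[0,-0.001,0.027],0,0.7],[[0.001,0,0.027],0,0.7],[[0,0,0.027],0,0.7],[[0,0,0],0,0],[[0,0,0],0,0],[[0,0,0],0,0],[[0,0,0],0,0],[[0,0,0],0,0],[[0,0,0],0,0],[[0,0,0],0,0]], "newtons": 15}}

```text
time: 16.75
tool_pos: [0.4733, 0.0924, 0.0552]
tool_rot: [-3.133, 0.001, 1.362]
contact_force: [-12.4, 2.7, 11.3]
opening: 0.0098
grip_force: 15.0
```

Emit:
{"fn": "carry_out", "kwargs": {"commands": [[[0.01,0.005,-0.001],0,0],[[0.011,0.005,0],0,0],[[0.011,0.005,0],0,0],[[0.011,0.005,0],0,0],[[0.011,0.005,0],0,0],[[0.011,0.005,0],0,0],[[0.011,0,0],0,0],[[0,0,0],0,0]]}}

```text
time: 17.75
tool_pos: [0.5225, 0.1607, 0.0562]
tool_rot: [-3.141, -0.0, 1.363]
contact_force: [-0.5, -0.4, -7.8]
opening: 0.0097
grip_force: 15.0
```

```bash
python3 - <<'E'
from h import *
go(.5298,.165,.055)
s=cam('scene');t=cam('top')
P=[(q,robot.tip_of(q,'carrier_grip')[0]['at']) for q in (s,t)]
print(tri(*P),[at_z(*x,.08).round(4) for x in P])
E
```

```text
pos [0.5225 0.1607 0.0562] yaw 1.363 tool d [0.0057 0.0063 0.0012] turn 0 F [-0.5 -0.4 -7.8] op 0.0097 grip 15.0 t 17.75
   after turn [0.0057 0.0063 0.0012]
(array([0.5214, 0.1543, 0.0836]), [[-0.9, 0.1], [-1.0, -0.0]]) [array([0.515 , 0.1571, 0.08  ]), array([0.5217, 0.1536, 0.08  ])]
```

Emit:
{"fn": "carry_out", "kwargs": {"commands": [[[0,0.0015,0],0,0],[[0,0.0015,0],0,0],[[0,0.0015,0],0,0],[[0,0,0],0,0]]}}

```text
time: 18.45
tool_pos: [0.5262, 0.1589, 0.0562]
tool_rot: [-3.14, 0.0, 1.362]
contact_force: [-2.3, 0.2, -6.2]
opening: 0.0095
grip_force: 15.0
```

Emit:
{"fn": "carry_out", "kwargs": {"commands": [[[0,0.001,0],0,0],[[0,0.001,0],0,0],[[0,0,0],0,0]]}}

```text
time: 18.82
tool_pos: [0.5269, 0.1587, 0.0561]
tool_rot: [-3.138, 0.001, 1.362]
contact_force: [-8.0, 1.6, -2.5]
opening: 0.0096
grip_force: 15.0
```

Emit:
{"fn": "carry_out", "kwargs": {"commands": [[[0.0015,-0.001,0],0,0],[[0.0015,0,0],0,0],[[0.0015,0,0],0,0],[[0,0,0],0,0]]}}

```text
time: 19.32
tool_pos: [0.5277, 0.1629, 0.0563]
tool_rot: [-3.139, 0.001, 1.362]
contact_force: [-6.0, -1.0, -3.6]
opening: 0.0092
grip_force: 15.0
```

Emit:
{"fn": "carry_out", "kwargs": {"commands": [[[0.001,0,0],0,0],[[0.001,0,0],0,0],[[0,0,0],0,0]]}}

```text
time: 19.7
tool_pos: [0.5281, 0.1647, 0.0564]
tool_rot: [-3.139, 0.001, 1.362]
contact_force: [-6.4, -2.0, -3.0]
opening: 0.0091
grip_force: 15.0
```

Emit:
{"fn": "carry_out", "kwargs": {"commands": [[[0.001,0,0],0,0],[[0.001,0,0],0,0],[[0,0,0],0,0]]}}

```text
time: 20.08
tool_pos: [0.5285, 0.1666, 0.0564]
tool_rot: [-3.139, 0.001, 1.362]
contact_force: [-6.8, -1.3, -2.8]
opening: 0.0091
grip_force: 15.0
```

Emit:
{"fn": "carry_out", "kwargs": {"commands": [[[0.001,0,0],0,0],[[0.001,0,0],0,0],[[0,0,0],0,0]]}}

```text
time: 20.45
tool_pos: [0.5289, 0.1685, 0.0565]
tool_rot: [-3.139, 0.001, 1.362]
contact_force: [-7.7, -2.7, -1.0]
opening: 0.0096
grip_force: 15.0
```

Emit:
{"fn": "carry_out", "kwargs": {"commands": [[[0.001,0,0],0,0],[[0.001,0,0],0,0],[[0,0,0],0,0]]}}

```text
time: 20.82
tool_pos: [0.5294, 0.1705, 0.0565]
tool_rot: [-3.14, 0.001, 1.362]
contact_force: [-7.9, -2.1, -1.7]
opening: 0.0094
grip_force: 15.0
```

```bash
python3 - <<'E'
from h import *
s=cam('scene');t=cam('top')
P=[(q,robot.tip_of(q,'carrier_grip')[0]['at']) for q in (s,t)]
print(tri(*P),[at_z(*x,.08).round(4) for x in P])
cv2.imwrite('pics/m6.png',cv2.cvtColor(cv2.resize(np.hstack([s['pixels'][200:320,380:540],t['pixels'][190:310,120:280]]),(800,300),interpolation=cv2.INTER_CUBIC),cv2.COLOR_RGB2BGR))
E
```

```text
(array([0.5266, 0.1676, 0.0743]), [[0.0, -0.0], [0.0, 0.0]]) [array([0.5355, 0.1657, 0.08  ]), array([0.5259, 0.166 , 0.08  ])]
```

View pics/m6.png

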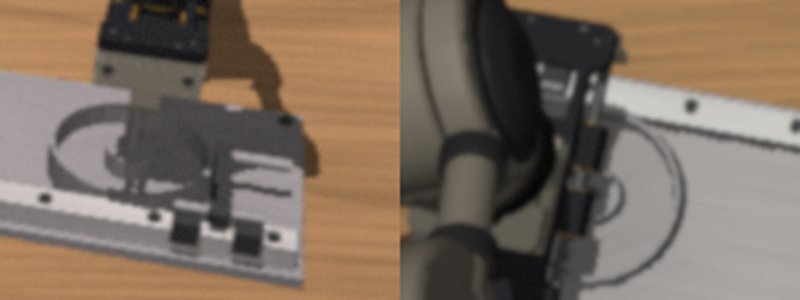

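Emit:
{"fn": "carry_out", "kwargs": {"commands": [[[0.0015,0,0],0,0],[[0.0015,0,0],0,0],[[0,0,0],0,0]]}}

```text
time: 21.4
tool_pos: [0.5298, 0.1719, 0.0569]
tool_rot: [-3.139, 0.004, 1.362]
contact_force: [-8.7, -9.0, 3.1]
opening: 0.0092
grip_force: 15.0
```

Emit:
{"fn": "carry_out", "kwargs": {"commands": [[[-0.001,0,0.0005],0,0],[[0,0,0.001],0,0],[[0,0,0],0,0]]}}

```text
time: 21.78
tool_pos: [0.5292, 0.1713, 0.0559]
tool_rot: [-3.139, 0.003, 1.362]
contact_force: [-12.0, -8.1, 7.7]
opening: 0.0098
grip_force: 15.0
```

Emit:
{"fn": "carry_out", "kwargs": {"commands": [[[0,0,0],0,0.35],[[0,0,0],0,0.35],[[0,0,0],0,0.35],[[0,0,0],0,0.35],[[0,0,0],0,0.4],[[0,0,-0.02],0,0.4],[[0,0,-0.022],0,0.4],[[0,0,-0.022],0,0.4],[[0.0225,0,0],0,0.4],[[0.023,-0.001,0],0,0.4],[[0.023,-0.001,0],0,0.4],[[0.023,-0.001,0],0,0.4],[[0,0,0],0,0.4]]}}

```text
time: 23.4
tool_pos: [0.5465, 0.2655, 0.1177]
tool_rot: [-3.14, 0.0, 1.365]
contact_force: [-0.1, 0.1, -0.2]
opening: 0.0368
grip_force: 0.0
```

```bash
python3 - <<'E'
from h import *
go(.5451,.2607,.006)
s=cam('scene');t=cam('top')
P=[(q,robot.tip_of(q,'carrier_grip')[0]['at']) for q in (s,t)]
print(tri(*P),[at_z(*x,.08).round(4) for x in P])
for q in(s,t):
  for n in('gauge_spot','stop_rod'):print(n,[(at_z(q,e['at'],.01 if n[0]=='g' else .04).round(4),e['p']) for e in robot.tip_of(q,n)])
cv2.imwrite('pics/m7.png',cv2.cvtColor(cv2.resize(np.hstack([s['pixels'][200:300,380:540],t['pixels'][190:310,120:312]][:1]),(800,500),interpolation=cv2.INTER_CUBIC),cv2.COLOR_RGB2BGR))
E
```

```text
pos [0.5465 0.2655 0.1177] yaw 1.365 tool d [-0.005  -0.0004  0.1117] turn 0 F [-0.1  0.1 -0.2] op 0.0368 grip 0.0 t 23.4
   after turn [-0.005  -0.0004  0.1117]
(array([0.5282, 0.1652, 0.0814]), [[-1.1, 0.2], [-1.2, -0.0]]) [array([0.5253, 0.1677, 0.08  ]), array([0.5282, 0.1635, 0.08  ])]
gauge_spot []
stop_rod [(array([0.5565, 0.2648, 0.04  ]), 0.89), (array([ 0.4607, -0.3357,  0.04  ]), 0.33)]
gauge_spot []
stop_rod [(array([0.5431, 0.2591, 0.04  ]), 0.73)]
```

View pics/m7.png

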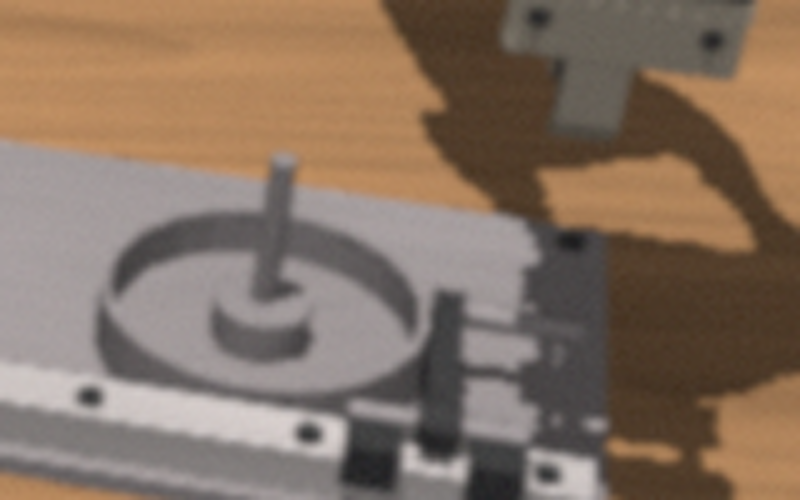

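The carrier's rim touches the leaf (crop [425,330]) and the fence, and the stop lies flat. Next I grasp the rod and swing it back up.

Emit:
{"fn": "carry_out", "kwargs": {"commands": [[[-0.005,0,0.028],0,0.4],[[0,0,0.028],0,0.4],[[0,0,0.028],0,0.4],[[0,0,0.014],0,0.4],[[0,0,0.014],0,0.4],[[0,0,0],0,0],[[0,0,0],0,0],[[0,0,0],0,0],[[0,0,0],0,0],[[0,0,0],0,0],[[0,0,0],0,0]], "newtons": 25}}

```text
time: 25.18
tool_pos: [0.5448, 0.2587, 0.0076]
tool_rot: [-3.14, -0.0, 1.362]
contact_force: [-4.4, 1.6, 3.5]
opening: 0.0094
grip_force: 25.0
```

Emit:
{"fn": "carry_out", "kwargs": {"commands": [[[0,0.0005,-0.0074],0,0],[[0,0.001,-0.0073],0,0],[[0,0.0019,-0.0071],0,0],[[0,0.0025,-0.007],0,0],[[0,0.0033,-0.0066],0,0],[[0,0.0038,-0.0064],0,0],[[0,0.0046,-0.0058],0,0],[[0,0.0049,-0.0055],0,0],[[0,0,0],0,0]]}}

```text
time: 26.3
tool_pos: [0.5642, 0.2545, 0.0614]
tool_rot: [-3.135, 0.001, 1.362]
contact_force: [-17.3, 3.4, 12.0]
opening: 0.009
grip_force: 25.0
```

Emit:
{"fn": "carry_out", "kwargs": {"commands": [[[0,0.0056,-0.0049],0,0],[[0,0.006,-0.0043],0,0],[[0,0.0064,-0.0037],0,0],[[0,0.0068,-0.003],0,0],[[0,0.007,-0.0023],0,0],[[0,0.0072,-0.0016],0,0],[[0,0.0074,-0.0009],0,0],[[0,0.0074,-0.0002],0,0],[[0,0.0074,0.0005],0,0],[[0,0.0072,0.0013],0,0],[[0,0.0035,0.0009],0,0],[[0,0.0035,0.001],0,0],[[0,0,0],0,0]]}}

```text
time: 27.92
tool_pos: [0.6405, 0.2379, 0.0774]
tool_rot: [-3.139, 0.001, 1.362]
contact_force: [-8.7, -0.9, 7.2]
opening: 0.009
grip_force: 25.0
```

Emit:
{"fn": "carry_out", "kwargs": {"commands": [[[0,0,0],0,0.4],[[0,0,0],0,0.4],[[0,0,0],0,0.4],[[0,0,0],0,0.4],[[0,0,-0.02],0,0.4],[[0,0,-0.03],0,0.4],[[0,0,-0.04],0,0.4],[[0,0,-0.04],0,0.4],[[-0.027,-0.019,-0.0085],0,0.4],[[-0.027,-0.019,-0.0085],0,0.4],[[-0.027,-0.019,-0.0085],0,0.4],[[-0.027,-0.019,-0.0085],0,0.4],[[-0.027,-0.019,-0.0085],0,0.4],[[0,0,0],0,0.4],[[0,0,0],0,0.4]]}}

```text
time: 29.8
tool_pos: [0.5213, 0.1257, 0.2497]
tool_rot: [3.141, -0.001, 1.362]
contact_force: [-0.1, -1.0, -0.2]
opening: 0.0371
grip_force: 0.0
```

```bash
python3 - <<'E'
from h import *
go(.5195,.125,.25)
p=cam('wrist');t=cam('top')
save(p,'w2.png')
for n in('stop_rod','stop_hinge','carrier_grip','gauge_spot'):
  for q in(p,t): print(n,[(np.round(e['at'],1).tolist(),round(e['p'],2),at_z(q,e['at'],{'s':.04,'c':.08,'g':.01}[n[0]]).round(4).tolist()) for e in robot.tip_of(q,n)])
for c in [(.5285,.167,.036),(.5285,.167,.098),(.5285,.167,.034)]: print(proj(p,c))
E
```

```text
pos [0.5213 0.1257 0.2497] yaw 1.362 tool d [-0.0011 -0.0016 -0.0003] turn 0 F [-0.1 -1.  -0.2] op 0.0371 grip 0.0 t 29.8
   after turn [-0.0011 -0.0016 -0.0003]
stop_rod [([451.9, 16.6], 0.76, [0.665, 0.2508, 0.04]), ([581.5, 287.4], 0.49, [0.7568, -0.0145, 0.04])]
stop_rod []
stop_hinge [([398.2, 35.0], 0.85, [0.6191, 0.2462, 0.04])]
stop_hinge []
carrier_grip []
carrier_grip [([188.4, 264.1], 0.58, [0.5279, 0.1688, 0.08])]
gauge_spot []
gauge_spot []
[312.45600089 151.48740943]
[311.97865256 156.6972206 ]
[312.46892692 151.34633388]
```

View pics/w2.png

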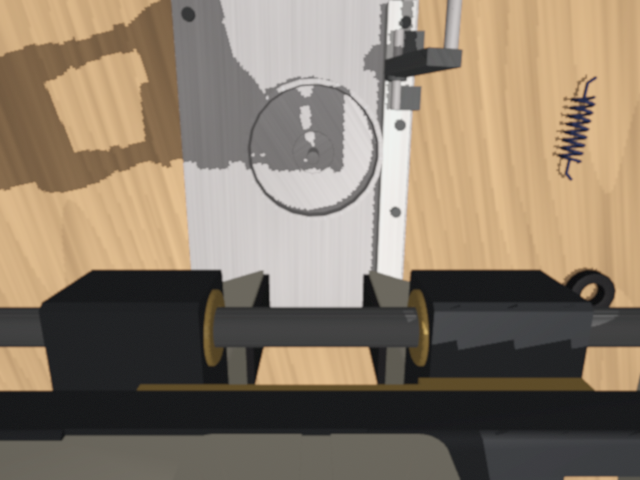

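The stop leans back [430,60] past upright, and the carrier is centred at about [313,150] against the fence. Next I fit the centre and locate the pins.

```bash
python3 - <<'E'
from h import *
p=cam('wrist');g=cv2.cvtColor(p['pixels'],cv2.COLOR_RGB2GRAY)[:262]
big=cv2.resize(g,None,fx=2,fy=2,interpolation=cv2.INTER_CUBIC)
# score candidate centres by mean gradient along projected circles (rim top inner/outer, outer floor edge)
G=cv2.magnitude(cv2.Sobel(cv2.GaussianBlur(g,(3,3),0),cv2.CV_32F,1,0),cv2.Sobel(cv2.GaussianBlur(g,(3,3),0),cv2.CV_32F,0,1))
G=np.minimum(G,150)
a=np.linspace(0,2*np.pi,240,endpoint=False)
def pr(X):
    M=np.linalg.inv(p['c2w']);c=X@M[:3,:3].T+M[:3,3];return np.stack([p['cx']-p['fx']*c[:,0]/c[:,2],p['cy']+p['fy']*c[:,1]/c[:,2]],1).astype(np.float32)
def sc(x,y,rs=((.059,.036),(.063,.036))):
    r=0
    for R,z in rs:
        q=pr(np.stack([x+R*np.cos(a),y+R*np.sin(a),0*a+z],1)); r+=cv2.remap(G,q[:,0:1],q[:,1:2],cv2.INTER_LINEAR).mean()
    return r
for rs in (((.059,.036),(.063,.036)),((.059,.036),),((.063,.036),)):
    L=sorted([(sc(x,y,rs),x,y) for x in np.arange(.520,.540,.0005) for y in np.arange(.158,.180,.0005)])[::-1][:4]
    print(np.round(L,4))
# pins in top view: bright heads & tips on mat
t=cam('top')
for n in('pin0_mid','pin1_mid','pin4_mid'): print([(np.round(e['at']).tolist(),round(e['p'],2)) for e in robot.tip_of(t,n)])
go(.527,-.225,.2)
E
```

```text
[[1.793874e+02 5.290000e-01 1.665000e-01]
 [1.792282e+02 5.285000e-01 1.665000e-01]
 [1.767935e+02 5.285000e-01 1.660000e-01]
 [1.760706e+02 5.290000e-01 1.670000e-01]]
[[134.4351   0.5285   0.1665]
 [133.8747   0.5285   0.167 ]
 [133.7307   0.529    0.167 ]
 [133.5982   0.529    0.1665]]
[[80.6315  0.531   0.1705]
 [80.2914  0.5305  0.1705]
 [80.165   0.5305  0.17  ]
 [80.1411  0.531   0.17  ]]
[]
[]
[([457.0, 375.0], 0.87), ([439.0, 304.0], 0.53)]
pos [0.5208 0.1255 0.2496] yaw 1.362 tool d [-0.3415  0.0788  0.0496] turn 0 F [-0.4 -0.5  0. ] op 0.0367 grip 0.0 t 30.55
   after turn [-0.3415  0.0788  0.0496]
```

Emit:
{"fn": "carry_out", "kwargs": {"commands": [[[-0.0415,0.0045,0],0,0.5],[[-0.0415,0.0045,0],0,0.5],[[-0.0415,0.0045,0],0,0.5],[[-0.0415,0.0045,0],0,0.5],[[-0.0415,0.0045,0],0,0.5],[[-0.0415,0.0045,0],0,0.5],[[-0.0415,0.0045,0],0,0.5],[[-0.0415,0.0045,0],0,0.5],[[-0.0415,0.0045,0],0,0.5],[[-0.0415,0.0045,0],0,0.5],[[-0.0415,0.0045,0],0,0.5],[[-0.0415,0.0045,0],0,0.5],[[0,0,0],0,0.5],[[0,0,0],0,0.5]]}}

```text
time: 32.3
tool_pos: [0.4702, -0.3724, 0.2494]
tool_rot: [-3.141, -0.001, 1.362]
contact_force: [-0.1, 0.8, -0.1]
opening: 0.0457
grip_force: 0.0
```

```bash
cat >> h.py <<'E'
def pins(p,show=True):
    """grey heads on black mat: head-top disc fit by template score"""
    g=cv2.cvtColor(p['pixels'],cv2.COLOR_RGB2HSV)
    out=[]
    for n in('pin0_mid','pin2_mid','pin4_mid'):
        for e in robot.tip_of(p,n):
            if e['p']>.25 and all(np.hypot(*(np.array(e['at'])-o))>15 for o in out):
                out.append(np.array(e['at'])); u,v=np.round(e['at']).astype(int)
                pt=p['pixels'][max(v-4,0):v+5,max(u-4,0):u+5].reshape(-1,3)
                print(n,np.round(e['at'],1),round(e['p'],2),'xy@.038',at_z(p,e['at'],.038).round(4),'rgb',np.median(pt,0))
    return out
E
python3 - <<'E'
from h import *
go(.46,-.37,.25)
p=cam('wrist');save(p,'w3.png');pins(p)
E
```

```text
pos [ 0.4702 -0.3724  0.2494] yaw 1.362 tool d [ 0.0002 -0.0105 -0.0006] turn 0 F [-0.1  0.8 -0.1] op 0.0457 grip 0.0 t 32.3
   after turn [ 0.0002 -0.0105 -0.0006]
pin4_mid [267.5  84.4] 0.8 xy@.038 [ 0.4513 -0.2669  0.038 ] rgb [138. 135. 134.]
pin4_mid [143.8 141.8] 0.74 xy@.038 [ 0.3317 -0.2911  0.038 ] rgb [109.  26.  25.]
```

View pics/w3.png

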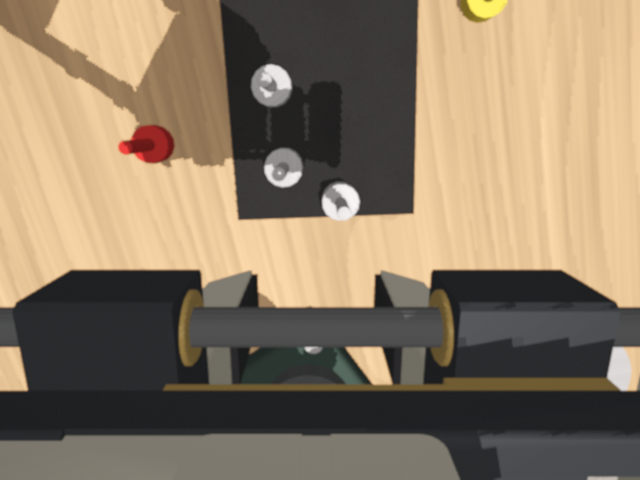

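Grey pins show at [271,86], [283,168] and [341,202]; the last one seems to have been nudged. The red [150,145] and yellow [487,5] ones lie off the mat. From here I work with fitted numbers.

```bash
cat >> h.py <<'E'
def fit(p,uv,z=.022,circ=((.018,.022),),rng=.012,st=.0005):
    g=cv2.GaussianBlur(cv2.cvtColor(p['pixels'],cv2.COLOR_RGB2GRAY),(3,3),0)
    G=np.minimum(cv2.magnitude(cv2.Sobel(g,cv2.CV_32F,1,0),cv2.Sobel(g,cv2.CV_32F,0,1)),200)
    a=np.linspace(0,2*np.pi,120,endpoint=False);M=np.linalg.inv(p['c2w']);x0,y0=at_z(p,uv,z)[:2];best=(-1,)
    for x in np.arange(x0-rng,x0+rng,st):
        for y in np.arange(y0-rng,y0+rng,st):
            r=0
            for R,h in circ:
                c=np.stack([x+R*np.cos(a),y+R*np.sin(a),0*a+h],1)@M[:3,:3].T+M[:3,3]
                q=np.stack([p['cx']-p['fx']*c[:,0]/c[:,2],p['cy']+p['fy']*c[:,1]/c[:,2]],1).astype(np.float32)
                r+=cv2.remap(G,q[:,:1],q[:,1:],cv2.INTER_LINEAR).mean()
            if r>best[0]: best=(r,x,y)
    return np.round(best,4)
E
python3 - <<'E'
from h import *
p=cam('wrist')
for n,uv in(('C',(271,86)),('D',(283,168)),('B',(341,202))): print(n,fit(p,uv))
t=cam('top')
for n,uv in(('A',(391,254)),('C',(436,303))): print('top',n,fit(t,uv))
b=t['pixels'].min(2)[230:330,365:505]
n,l,st,c=cv2.connectedComponentsWithStats((b>90).astype(np.uint8)); print([(np.round(c[i]+[365,230]),st[i,4]) for i in range(1,n) if 20<st[i,4]<1500])
_,Bx,By=fit(p,(341,202)); go(Bx,By,.08); go(Bx,By,.024)
E
```

```text
C [199.0916   0.4524  -0.2669]
D [198.6372   0.4469  -0.3403]
B [171.2885   0.4928  -0.3836]
top A [ 1.943674e+02  5.444000e-01 -1.908000e-01]
top C [160.8807   0.45    -0.265 ]
[(array([392., 253.]), np.int32(252)), (array([496., 275.]), np.int32(119)), (array([500., 286.]), np.int32(64)), (array([431., 299.]), np.int32(105)), (array([481., 300.]), np.int32(28)), (array([442., 302.]), np.int32(21)), (array([480., 312.]), np.int32(77))]
pos [ 0.4706 -0.3722  0.2499] yaw 1.363 tool d [-0.0066  0.0241  0.1699] turn 0 F [ 0.1 -0.   0.2] op 0.0457 grip 0.0 t 32.6
   after turn [-0.0066  0.0241  0.1699]
pos [ 0.4706 -0.3722  0.2499] yaw 1.363 tool d [-0.0066  0.0241  0.2259] turn 0 F [ 0.1 -0.   0.2] op 0.0457 grip 0.0 t 32.6
   after turn [-0.0066  0.0241  0.2259]
```

Emit:
{"fn": "carry_out", "kwargs": {"commands": [[[-0.0065,0.024,0.03],0,0.5],[[0,0,0.04],0,0.5],[[0,0,0.04],0,0.5],[[0,0,0.04],0,0.5],[[0,0,0.03],0,0.5],[[0,0,0.026],0,0.5],[[0,0,0.02],0,0.5],[[0,0,0],0,0],[[0,0,0],0,0],[[0,0,0],0,0],[[0,0,0],0,0],[[0,0,0],0,0],[[0,0,0],0,0]], "newtons": 30}}

```text
time: 34.22
tool_pos: [0.4926, -0.3845, 0.0243]
tool_rot: [3.141, 0.001, 1.362]
contact_force: [-1.6, 0.8, 5.9]
opening: 0.0109
grip_force: 30.0
```

Emit:
{"fn": "carry_out", "kwargs": {"commands": [[[0,0,-0.03],0,0],[[0,0,-0.05],0,0],[[0,0,-0.05],0,0],[[0.042,-0.009,0],0,0],[[0.042,-0.009,0],0,0],[[0.042,-0.009,0],0,0],[[0.042,-0.009,0],0,0],[[0.042,-0.009,0],0,0],[[0.042,-0.009,0],0,0],[[0.042,-0.009,0],0,0],[[0.042,-0.009,0],0,0],[[0.042,-0.009,0],0,0],[[0.042,-0.009,0],0,0],[[0.042,-0.009,0],0,0],[[0.042,-0.009,0],0,0],[[0.042,-0.009,0],0,0],[[0,0,0],0,0],[[0,0,0],0,0]]}}

```text
time: 36.48
tool_pos: [0.4909, 0.1738, 0.1532]
tool_rot: [-3.141, 0.001, 1.362]
contact_force: [-0.5, -0.0, -1.6]
opening: 0.0112
grip_force: 30.0
```

```bash
python3 - <<'E'
from h import *
go(.4906,.1746,.06)
p=cam('wrist');t=cam('top')
print(fit(p,proj(p,[.5288,.1665,.036]),.036,((.059,.036),(.063,.036)),.01))
for q in(p,t): print([(np.round(e['at']),round(e['p'],2),at_z(q,e['at'],.08).round(4)) for e in robot.tip_of(q,'carrier_grip')])
E
```

```text
pos [0.4909 0.1738 0.1532] yaw 1.362 tool d [ 0.0008 -0.0004  0.0932] turn 0 F [-0.5 -0.  -1.6] op 0.0112 grip 30.0 t 36.48
   after turn [ 0.0008 -0.0004  0.0932]
[149.6365   0.5288   0.166 ]
[(array([380., 240.]), 0.74, array([0.5297, 0.1632, 0.08  ]))]
[(array([191., 263.]), 0.74, array([0.5297, 0.1645, 0.08  ]))]
```

Emit:
{"fn": "carry_out", "kwargs": {"commands": [[[0.001,-0.0005,0.03],0,0],[[0,0,0.03],0,0],[[0,0,0.025],0,0],[[0,0,0.015],0,0],[[0,0,0.006],0,0],[[0,0,0.003],0,0],[[0,0,0.003],0,0],[[0,0,0],0,0]]}}

```text
time: 37.67
tool_pos: [0.4911, 0.1753, 0.0419]
tool_rot: [3.141, -0.0, 1.362]
contact_force: [-0.3, -0.3, -1.5]
opening: 0.0112
grip_force: 30.0
```

Emit:
{"fn": "carry_out", "kwargs": {"commands": [[[0,0,0.002],0,0],[[0,0,0.001],0,0],[[0,0,0],0,0]]}}

```text
time: 38.05
tool_pos: [0.4909, 0.1753, 0.0386]
tool_rot: [-3.142, -0.0, 1.362]
contact_force: [-0.6, 0.2, -2.4]
opening: 0.011
grip_force: 30.0
```

Emit:
{"fn": "carry_out", "kwargs": {"commands": [[[0,0,0.0005],0,0.2],[[0,0,0],0,0.2],[[0,0,0],0,0.2],[[0,0,-0.01],0,0.2],[[0,0,-0.03],0,0.2],[[0,0,-0.04],0,0.2],[[0,0,-0.04],0,0.3],[[0,0,-0.04],0,0.5],[[-0.0415,0.0045,-0.01],0,0.5],[[-0.0415,0.0045,-0.01],0,0.5],[[-0.0415,0.0045,-0.01],0,0.5],[[-0.0415,0.0045,-0.01],0,0.5],[[-0.0415,0.0045,-0.01],0,0.5],[[-0.0415,0.0045,0],0,0.5],[[0,0,0],0,0.5],[[0,0,0],0,0.5]]}}

```text
time: 40.05
tool_pos: [0.4656, -0.0735, 0.2485]
tool_rot: [3.141, -0.001, 1.361]
contact_force: [0.1, 0.1, 0.4]
opening: 0.0457
grip_force: 0.0
```

```bash
python3 - <<'E'
from h import *
go(.46,-.37,.25)
t=cam('top');s=cam('scene')
for n,uv in(('A',(391,254)),('C',(436,303)),('D',(478,306))): print(n,fit(t,uv))
for q in(t,s): pins(q)
for q in(t,s): print([(np.round(e['at']),round(e['p'],2)) for e in robot.tip_of(q,'carrier_grip')])
print('placed pin head fit',fit(t,proj(t,[.491,.1753,.036]),.036,((.018,.036),)))
print('carrier', fit(t,proj(t,[.5288,.166,.036]),.036,((.059,.036),(.063,.036))))
E
```

```text
pos [ 0.4656 -0.0735  0.2485] yaw 1.361 tool d [-0.2912  0.0562 -0.0015] turn 0 F [0.1 0.1 0.4] op 0.0457 grip 0.0 t 40.05
   after turn [-0.2912  0.0562 -0.0015]
A [ 6.658   0.5509 -0.1873]
C [58.5634  0.463  -0.2665]
D [180.2668   0.444   -0.3424]
pin2_mid [414.4 194.2] 0.73 xy@.038 [ 0.6509 -0.2362  0.038 ] rgb [136. 123.  31.]
pin4_mid [462.  376.4] 0.58 xy@.038 [ 0.3231 -0.2988  0.038 ] rgb [149.  31.  27.]
pin2_mid [215.9 288.6] 0.88 xy@.038 [ 0.6531 -0.2289  0.038 ] rgb [129. 103.  29.]
pin2_mid [247.8 255.6] 0.72 xy@.038 [ 0.5474 -0.1894  0.038 ] rgb [84. 79. 80.]
pin4_mid [217.1 229.7] 0.69 xy@.038 [ 0.4589 -0.2669  0.038 ] rgb [104.  95.  87.]
pin4_mid [217.5 198.7] 0.54 xy@.038 [ 0.3285 -0.293   0.038 ] rgb [122.  62.  43.]
[(array([190., 265.]), 0.76)]
[(array([435., 236.]), 0.7)]
placed pin head fit [99.4272  0.4885  0.1693]
carrier [2.198232e+02 5.278000e-01 1.555000e-01]
```

Emit:
{"fn": "carry_out", "kwargs": {"commands": [[[-0.033,0.0345,0],0,0.5],[[-0.033,0.0345,0],0,0.5],[[-0.033,0.0345,0.02],0,0.5],[[0,0,0.04],0,0.5],[[0,0,0.04],0,0.5],[[0,0,0.04],0,0.5],[[0,0,0.04],0,0.5],[[0,0,0.025],0,0.5],[[0,0,0.0195],0,0.5],[[0,0,0],0,0],[[0,0,0],0,0],[[0,0,0],0,0],[[0,0,0],0,0],[[0,0,0],0,0],[[0,0,0],0,0]]}}

```text
time: 42.42
tool_pos: [0.5467, -0.1924, 0.0242]
tool_rot: [3.141, 0.0, 1.362]
contact_force: [-2.4, -0.5, 5.3]
opening: 0.0113
grip_force: 30.0
```

Emit:
{"fn": "carry_out", "kwargs": {"commands": [[[0,0,-0.03],0,0],[[0,0,-0.05],0,0],[[0,0,-0.05],0,0],[[0.0385,-0.0059,0],0,0],[[0.0385,-0.0059,0],0,0],[[0.0385,-0.0059,0],0,0],[[0.0385,-0.0059,0],0,0],[[0.0385,-0.0059,0],0,0],[[0.0385,-0.0059,0],0,0],[[0.0385,-0.0059,0],0,0],[[0.0385,-0.0059,0],0,0],[[0.0385,-0.0055,0],0,0],[[0,0,0],0,0],[[0,0,0.03],0,0],[[0,0,0.03],0,0],[[0,0,0],0,0],[[0,0,0],0,0]]}}

```text
time: 44.55
tool_pos: [0.5674, 0.1572, 0.0946]
tool_rot: [3.14, -0.0, 1.361]
contact_force: [0.6, 0.2, -1.7]
opening: 0.0116
grip_force: 30.0
```

```bash
python3 - <<'E'
from h import *
go(.567,.158,.0385)
E
```

```text
pos [0.5674 0.1572 0.0946] yaw 1.361 tool d [ 0.0007 -0.0006  0.0561] turn 0 F [ 0.6  0.2 -1.7] op 0.0116 grip 30.0 t 44.55
   after turn [ 0.0007 -0.0006  0.0561]
```

Emit:
{"fn": "carry_out", "kwargs": {"commands": [[[0.0005,-0.0005,0.025],0,0],[[0,0,0.015],0,0],[[0,0,0.006],0,0],[[0,0,0.004],0,0],[[0,0,0.003],0,0],[[0,0,0.002],0,0],[[0,0,0],0,0],[[0,0,0],0,0]]}}

```text
time: 45.55
tool_pos: [0.5665, 0.1582, 0.0388]
tool_rot: [3.141, -0.0, 1.362]
contact_force: [-0.4, -0.6, -2.0]
opening: 0.0114
grip_force: 30.0
```

Emit:
{"fn": "carry_out", "kwargs": {"commands": [[[0,0,0.0005],0,0.2],[[0,0,0],0,0.2],[[0,0,0],0,0.2],[[0,0,-0.01],0,0.2],[[0,0,-0.03],0,0.2],[[0,0,-0.04],0,0.2],[[0,0,-0.04],0,0.3],[[0,0,-0.04],0,0.5],[[-0.04,-0.002,0],0,0.5],[[-0.04,-0.002,0],0,0.5],[[-0.04,-0.002,0],0,0.5],[[-0.04,-0.002,0],0,0.5],[[-0.04,-0.002,0],0,0.5],[[-0.04,-0.002,0],0,0.5],[[-0.04,-0.002,0],0,0.5],[[-0.04,-0.002,0],0,0.5],[[-0.04,-0.002,0],0,0.5],[[-0.04,-0.002,0],0,0.5],[[-0.04,-0.002,0],0,0.5]]}}

```text
time: 47.92
tool_pos: [0.4532, -0.2689, 0.199]
tool_rot: [3.14, 0.0, 1.362]
contact_force: [1.3, -0.3, 0.5]
opening: 0.0457
grip_force: 0.0
```

Emit:
{"fn": "carry_out", "kwargs": {"commands": [[[0,0,0],-0.175,0.5],[[0,0,0],-0.175,0.5],[[0,0,0],-0.175,0.5],[[0,0,0],-0.175,0.5],[[0,0,0],-0.175,0.5],[[0,0,0],-0.175,0.5],[[0,0,0],-0.175,0.5],[[0,0,0],-0.175,0.5],[[0,0,0],-0.171,0.5],[[0,0,0],0,0.5]]}}

```text
time: 49.18
tool_pos: [0.4536, -0.2677, 0.1988]
tool_rot: [-3.141, 0.001, 2.931]
contact_force: [-0.7, 0.2, 0.3]
opening: 0.0462
grip_force: 0.0
```

```bash
python3 - <<'E'
from h import *
go(.4524,-.2669,.024)
p=cam('wrist')
for X in([.4524,-.2669,.022],[.4469,-.3403,.022]): q=proj(p,X);print(q,fit(p,q) if 0<q[1]<260 else '')
t=cam('top');print('carrier',fit(t,proj(t,[.5288,.166,.036]),.036,((.059,.036),(.063,.036)),.012),[fit(t,proj(t,[*c,.036]),.036,((.018,.036),)) for c in((.4909,.1753),(.5665,.1582))])
E
```

```text
pos [ 0.4536 -0.2677  0.1988] yaw 2.931 tool d [0.0013 0.0005 0.1748] turn 0 F [-0.7  0.2  0.3] op 0.0462 grip 0.0 t 49.17
   after turn [0.0013 0.0005 0.1748]
[316.73212457 201.62387923] [190.8665   0.4514  -0.2664]
[230.81446414 213.28905546] [172.9366   0.4459  -0.3413]
carrier [2.191548e+02 5.273000e-01 1.600000e-01] [array([101.9686,   0.4884,   0.1693]), array([122.3494,   0.5605,   0.1547])]
```

Emit:
{"fn": "carry_out", "kwargs": {"commands": [[[0.002,0,0.04],0,0.5],[[0,0,0.04],0,0.5],[[0,0,0.04],0,0.5],[[0,0,0.03],0,0.5],[[0,0,0.0248],0,0.5],[[0,0,0],0,0],[[0,0,0],0,0],[[0,0,0],0,0],[[0,0,0],0,0],[[0,0,0],0,0],[[0,0,0],0,0],[[0,0,-0.03],0,0],[[0,0,-0.05],0,0],[[0,0,-0.05],0,0],[[0,0,0],0,0]]}}

```text
time: 51.15
tool_pos: [0.4533, -0.2686, 0.1568]
tool_rot: [-3.138, 0.007, 2.933]
contact_force: [0.2, 0.3, -2.2]
opening: 0.011
grip_force: 30.0
```

```bash
python3 - <<'E'
from h import *
c=np.array([.5288,.1662]);v=np.array([.2073,.9783])
go(*(c-.039*v),.154,2.933); go(*(c+.039*v),.154,2.933)
E
```

```text
pos [ 0.4533 -0.2686  0.1568] yaw 2.933 tool d [0.0162 0.402  0.0028] turn -0.0 F [ 0.2  0.3 -2.2] op 0.011 grip 30.0 t 51.15
   after turn [0.0162 0.402  0.0028]
pos [ 0.4533 -0.2686  0.1568] yaw 2.933 tool d [0.0162 0.48   0.0028] turn -0.0 F [ 0.2  0.3 -2.2] op 0.011 grip 30.0 t 51.15
   after turn [0.0161 0.48   0.0028]
```

Emit:
{"fn": "carry_out", "kwargs": {"commands": [[[0.0015,0.04,0],0,0],[[0.0015,0.04,0],0,0],[[0.0013,0.04,0],0,0],[[0.0013,0.04,0],0,0],[[0.0013,0.04,0],0,0],[[0.0013,0.04,0],0,0],[[0.0013,0.04,0],0,0],[[0.0013,0.04,0],0,0],[[0.0013,0.04,0],0,0],[[0.0013,0.04,0],0,0],[[0.0013,0.04,0],0,0],[[0.0013,0.04,0],0,0],[[0,0,0],0,0],[[0,0,0],0,0]]}}

```text
time: 52.9
tool_pos: [0.5345, 0.2051, 0.1517]
tool_rot: [-3.14, -0.003, 2.933]
contact_force: [-0.0, 0.0, -1.9]
opening: 0.0113
grip_force: 30.0
```

```bash
python3 - <<'E'
from h import *
c=np.array([.5288,.1662]);v=np.array([.2073,.9783])
go(*(c+.039*v),.0385)
p=cam('wrist')
for X,cc in(([.5288,.1662],((.059,.036),(.063,.036))),([.4909,.1753],((.018,.036),)),([.5665,.1582],((.018,.036),))):
    q=proj(p,[*X,.036]);print(q,fit(p,q,.036,cc,.01) if 0<q[1]<260 else '')
E
```

```text
pos [0.5345 0.2051 0.1517] yaw 2.933 tool d [-0.0025 -0.0002  0.1132] turn 0 F [-0.   0.  -1.9] op 0.0113 grip 30.0 t 52.9
   after turn [-0.0025 -0.0002  0.1132]
[260.96233161 223.1803275 ] [113.1148   0.5313   0.1697]
[260.61765964 167.65845648] [77.2492  0.4914  0.1763]
[262.68550556 274.69006967]
```

Emit:
{"fn": "carry_out", "kwargs": {"commands": [[[-0.0025,0.0005,0.03],0,0],[[0,0,0.03],0,0],[[0,0,0.025],0,0],[[0,0,0.012],0,0],[[0,0,0.006],0,0],[[0,0,0.004],0,0],[[0,0,0.003],0,0],[[0,0,0.002],0,0],[[0,0,0],0,0],[[0,0,0],0,0]]}}

```text
time: 54.2
tool_pos: [0.5381, 0.2057, 0.0416]
tool_rot: [3.141, 0.0, 2.933]
contact_force: [0.1, 0.0, -2.8]
opening: 0.011
grip_force: 30.0
```

Emit:
{"fn": "carry_out", "kwargs": {"commands": [[[0,0,0.002],0,0],[[0,0,0.001],0,0],[[0,0,0],0,0],[[0,0,0.0005],0,0.2],[[0,0,0],0,0.2],[[0,0,0],0,0.2],[[0,0,-0.01],0,0.2],[[0,0,-0.03],0,0.2],[[0,0,-0.04],0,0.2],[[0,0,-0.04],0,0.3],[[0,0,-0.04],0,0.5],[[0,0,0],0,0.5]]}}

```text
time: 55.7
tool_pos: [0.5398, 0.2061, 0.2022]
tool_rot: [3.138, 0.007, 2.933]
contact_force: [-0.9, -0.5, -0.4]
opening: 0.0428
grip_force: 0.0
```

```bash
python3 - <<'E'
from h import *
go(.4464,-.3408,.2)
E
```

```text
pos [0.5398 0.2061 0.2022] yaw 2.933 tool d [-0.022  -0.5544  0.0022] turn 0 F [-0.9 -0.5 -0.4] op 0.0428 grip 0.0 t 55.7
   after turn [-0.022  -0.5544  0.0022]
```

Emit:
{"fn": "carry_out", "kwargs": {"commands": [[[-0.0015,-0.0395,0],0,0.5],[[-0.0015,-0.0395,0],0,0.5],[[-0.0015,-0.0395,0],0,0.5],[[-0.0015,-0.0395,0],0,0.5],[[-0.0015,-0.0395,0],0,0.5],[[-0.0015,-0.0395,0],0,0.5],[[-0.0015,-0.0395,0],0,0.5],[[-0.0015,-0.0395,0],0,0.5],[[-0.0015,-0.0395,0],0,0.5],[[-0.0015,-0.0395,0],0,0.5],[[-0.0015,-0.0395,0],0,0.5],[[-0.0015,-0.0395,0],0,0.5],[[-0.0015,-0.0395,0],0,0.5],[[-0.0015,-0.0395,0],0,0.5],[[0,0,0],0,0.5],[[0,0,0],0,0.5]]}}

```text
time: 57.7
tool_pos: [0.4436, -0.339, 0.1971]
tool_rot: [3.14, -0.001, 2.932]
contact_force: [0.8, 0.4, 0.6]
opening: 0.0456
grip_force: 0.0
```

```bash
python3 - <<'E'
from h import *
go(.4464,-.3408,.024)
p=cam('wrist')
q=proj(p,[.4464,-.3408,.022]);print(q,fit(p,q))
t=cam('top');
m=t['pixels'].min(2)[225:335,358:510]>95
n,l,st,c=cv2.connectedComponentsWithStats(m.astype(np.uint8)); print([(np.round(c[i]+[358,225]),st[i,4]) for i in range(1,n) if 20<st[i,4]<1500])
print('heads',[fit(t,proj(t,[*c,.036]),.036,((.018,.036),)) for c in((.4909,.1753),(.5665,.1582),(.5381,.2057))],fit(t,proj(t,[.5288,.166,.036]),.036,((.059,.036),(.063,.036))))
E
```

```text
pos [ 0.4436 -0.339   0.1971] yaw 2.932 tool d [-0.0032 -0.0012  0.1731] turn 0 F [0.8 0.4 0.6] op 0.0456 grip 0.0 t 57.7
   after turn [-0.0032 -0.0012  0.1731]
[314.3774562  207.64373558] [198.2736   0.4464  -0.3403]
[(array([471., 302.]), np.int32(83))]
heads [array([100.1533,   0.4884,   0.1693]), array([119.7433,   0.5605,   0.1547]), array([106.6953,   0.5261,   0.2072])] [2.064536e+02 5.273000e-01 1.600000e-01]
```

Emit:
{"fn": "carry_out", "kwargs": {"commands": [[[-0.003,-0.001,0.04],0,0.5],[[0,0,0.04],0,0.5],[[0,0,0.04],0,0.5],[[0,0,0.03],0,0.5],[[0,0,0.023],0,0.5],[[0,0,0],0,0],[[0,0,0],0,0],[[0,0,0],0,0],[[0,0,0],0,0],[[0,0,0],0,0],[[0,0,0],0,0],[[0,0,-0.03],0,0],[[0,0,-0.05],0,0],[[0,0,-0.05],0,0],[[0,0,0],0,0],[[0,0,0],0,0]]}}

```text
time: 59.8
tool_pos: [0.4459, -0.3407, 0.1536]
tool_rot: [3.14, -0.002, 2.933]
contact_force: [-0.4, -0.4, -2.3]
opening: 0.0113
grip_force: 30.0
```

```bash
python3 - <<'E'
from h import *
c=np.array([.529,.1665]);v=np.array([.2073,.9783])
go(*(c-.039*v),.154,2.933)
E
```

```text
pos [ 0.4459 -0.3407  0.1536] yaw 2.933 tool d [ 2.390e-02  4.744e-01 -4.000e-04] turn -0.0 F [-0.4 -0.4 -2.3] op 0.0113 grip 30.0 t 59.8
   after turn [ 2.370e-02  4.744e-01 -4.000e-04]
```

Emit:
{"fn": "carry_out", "kwargs": {"commands": [[[0.002,0.0395,0],0,0],[[0.002,0.0395,0],0,0],[[0.002,0.0395,0],0,0],[[0.002,0.0395,0],0,0],[[0.002,0.0395,0],0,0],[[0.002,0.0395,0],0,0],[[0.002,0.0395,0],0,0],[[0.002,0.0395,0],0,0],[[0.002,0.0395,0],0,0],[[0.002,0.0395,0],0,0],[[0.002,0.0395,0],0,0],[[0.002,0.0395,0],0,0],[[0,0,0],0,0],[[0,0,0.03],0,0],[[0,0,0.03],0,0],[[0,0,0],0,0],[[0,0,0],0,0],[[0,0,0],0,0]]}}

```text
time: 62.05
tool_pos: [0.5221, 0.1272, 0.0959]
tool_rot: [3.141, 0.002, 2.933]
contact_force: [-0.1, 0.3, -1.6]
opening: 0.0112
grip_force: 30.0
```

```bash
python3 - <<'E'
from h import *
c=np.array([.529,.1665]);v=np.array([.2073,.9783])
go(*(c-.039*v),.0385,2.933)
E
```

```text
pos [0.5221 0.1272 0.0959] yaw 2.933 tool d [0.0014 0.0009 0.0574] turn -0.0 F [-0.1  0.3 -1.6] op 0.0112 grip 30.0 t 62.05
   after turn [0.0014 0.0009 0.0574]
```

Emit:
{"fn": "carry_out", "kwargs": {"commands": [[[0.001,0.001,0.025],0,0],[[0,0,0.016],0,0],[[0,0,0.006],0,0],[[0,0,0.003],0,0],[[0,0,0.003],0,0],[[0,0,0],0,0],[[0,0,0],0,0]]}}

```text
time: 62.92
tool_pos: [0.5208, 0.1286, 0.0421]
tool_rot: [3.141, 0.001, 2.933]
contact_force: [-1.2, 1.6, -2.0]
opening: 0.0113
grip_force: 30.0
```

Emit:
{"fn": "carry_out", "kwargs": {"commands": [[[0,0.0007,0.002],0,0],[[0,0,0.0015],0,0],[[0,0,0],0,0],[[0,0,0],0,0]]}}

```text
time: 63.42
tool_pos: [0.5212, 0.1295, 0.0396]
tool_rot: [3.141, 0.001, 2.933]
contact_force: [-2.3, 0.5, 7.7]
opening: 0.0113
grip_force: 30.0
```

Emit:
{"fn": "carry_out", "kwargs": {"commands": [[[0,0,0],0,0.2],[[0,0,0],0,0.2],[[0,0,0],0,0.2],[[0,0,-0.01],0,0.2],[[0,0,-0.03],0,0.2],[[0,0,-0.04],0,0.2],[[0,0,-0.04],0,0.3],[[0,0,-0.04],0,0.5],[[0,-0.03,0],0,0.5],[[0,-0.03,0],0,0.5],[[-0.04,-0.02,-0.01],0,0.5],[[-0.04,-0.02,-0.01],0,0.5],[[-0.04,0,-0.01],0,0.5],[[-0.03,0,0],0,0.5],[[0,0,0],0,0.5],[[0,0,0],0,0.5]]}}

```text
time: 65.42
tool_pos: [0.646, 0.0006, 0.2284]
tool_rot: [3.142, -0.001, 2.933]
contact_force: [-0.0, 0.7, -0.3]
opening: 0.0461
grip_force: 0.0
```

```bash
python3 - <<'E'
from h import *
go(.5,.1,.2)
p=cam('wrist');print('carrier px',proj(p,[.529,.1665,.036]))
P={'-u':(.4909,.1753),'+u':(.5665,.1582),'+v':(.5385,.2057),'-v':(.5212,.1295)}
s=cam('scene');t=cam('top')
for n,q in(('w',p),('s',s),('t',t)):
    print(n,'carrier',fit(q,proj(q,[.529,.1665,.036]),.036,((.059,.036),(.063,.036))))
    for k,X in P.items():
        print(k,'head',fit(q,proj(q,[*X,.036]),.036,((.018,.036),),.008)[1:],'top',fit(q,proj(q,[*X,.088]),.088,((.006,.088),),.008)[1:])
    print([(m,[(np.round(e['at']),round(e['p'],2)) for e in robot.tip_of(q,m)]) for m in('pin0_mid','pin3_mid','stop_rod','stop_hinge')])
m=t['pixels'].min(2)[225:335,358:510]>95
n,l,st,c=cv2.connectedComponentsWithStats(m.astype(np.uint8)); print('mat',[(np.round(c[i]+[358,225]),st[i,4]) for i in range(1,n) if 20<st[i,4]<1500])
save(p,'end_w.png');save(s,'end_s.png');save(t,'end_t.png')
E
```

```text
pos [6.460e-01 6.000e-04 2.284e-01] yaw 2.933 tool d [0.1635 0.067  0.0284] turn 0 F [-0.   0.7 -0.3] op 0.0461 grip 0.0 t 65.42
   after turn [0.1635 0.067  0.0284]
carrier px [490.25920749  14.34143774]
w carrier [107.7479   0.5305   0.1615]
-u head [0.4829 0.1673] top [0.4829 0.1673]
+u head [0.567  0.1587] top [0.5605 0.1662]
+v head [0.538  0.2052] top [0.5465 0.1977]
-v head [0.5227 0.1255] top [0.5292 0.124 ]
[('pin0_mid', []), ('pin3_mid', []), ('stop_rod', []), ('stop_hinge', [(array([449.,   9.]), 0.73), (array([600., 112.]), 0.56)])]
s carrier [157.9297   0.521    0.1765]
-u head [0.4919 0.1753] top [0.4869 0.1828]
+u head [0.5745 0.1662] top [0.5645 0.1502]
+v head [0.5375 0.2017] top [0.5465 0.2032]
-v head [0.5137 0.1355] top [0.5202 0.1295]
[('pin0_mid', []), ('pin3_mid', [(array([436., 245.]), 0.63)]), ('stop_rod', [(array([491., 264.]), 0.83)]), ('stop_hinge', [(array([482., 289.]), 0.85), (array([267., 327.]), 0.21)])]
t carrier [37.2871  0.541   0.1545]
-u head [0.4909 0.1683] top [0.4944 0.1788]
+u head [0.5745 0.1592] top [0.5745 0.1502]
+v head [0.532  0.1987] top [0.545  0.2137]
-v head [0.5132 0.1215] top [0.5212 0.1305]
[('pin0_mid', []), ('pin3_mid', []), ('stop_rod', []), ('stop_hinge', [])]
mat [(array([362., 226.]), np.int32(36)), (array([455., 226.]), np.int32(335)), (array([492., 235.]), np.int32(277)), (array([361., 237.]), np.int32(60)), (array([360., 249.]), np.int32(58)), (array([359., 279.]), np.int32(50)), (array([506., 307.]), np.int32(46)), (array([506., 325.]), np.int32(150)), (array([448., 334.]), np.int32(28))]
```

Emit:
{"fn": "carry_out", "kwargs": {"commands": [[[0.026,0.0344,-0.005],0,0.5],[[0.026,0.0344,-0.005],0,0.5],[[0.026,0.0344,-0.005],0,0.5],[[0.026,0.0344,-0.005],0,0.5],[[0,0,0],0,0.5],[[0,0,0],0,0.5],[[0,0,0],0,0.5]]}}

```text
time: 67.05
tool_pos: [0.574, 0.1554, 0.248]
tool_rot: [-3.141, -0.0, 2.931]
contact_force: [-0.6, -0.7, 0.0]
opening: 0.0465
grip_force: 0.0
```

```bash
python3 - <<'E'
from h import *
go(.573,.157,.25)
p=cam('wrist');print('carrier px',proj(p,[.529,.1665,.036]))
P={'-u':(.4909,.1753),'+u':(.5665,.1582),'+v':(.5385,.2057),'-v':(.5212,.1295)}
print('carrier',fit(p,proj(p,[.529,.1665,.036]),.036,((.059,.036),(.063,.036))))
for k,X in P.items():
    print(k,proj(p,[*X,.036]).round(),'head',fit(p,proj(p,[*X,.036]),.036,((.018,.036),),.008),'top',fit(p,proj(p,[*X,.088]),.088,((.006,.088),),.008))
for m in('pin0_mid','pin1_mid','pin2_mid','pin3_mid','pin4_mid','stop_rod','stop_hinge'):print(m,[(np.round(e['at']),round(e['p'],2)) for e in robot.tip_of(p,m)])
save(p,'end_w2.png')
E
```

```text
pos [0.574  0.1554 0.248 ] yaw 2.931 tool d [ 0.0013  0.0014 -0.002 ] turn 0 F [-0.6 -0.7  0. ] op 0.0465 grip 0.0 t 67.05
   after turn [ 0.0013  0.0014 -0.002 ]
carrier px [317.72027882 145.28936907]
carrier [2.107761e+02 5.290000e-01 1.665000e-01]
-u [318. 100.] head [55.435   0.4899  0.1818] top [145.3351   0.4844   0.1748]
+u [317. 188.] head [109.5399   0.5695   0.1582] top [141.32     0.559    0.1617]
+v [363. 146.] head [71.5366  0.5375  0.2072] top [111.6608   0.5465   0.2112]
-v [276. 145.] head [90.8174  0.5202  0.1285] top [1.648352e+02 5.202000e-01 1.300000e-01]
pin0_mid []
pin1_mid []
pin2_mid [(array([318., 192.]), 0.8), (array([363., 146.]), 0.64)]
pin3_mid [(array([319., 101.]), 0.65)]
pin4_mid [(array([363., 144.]), 0.96)]
stop_rod [(array([440., 276.]), 0.73), (array([334., 372.]), 0.71), (array([422., 229.]), 0.58)]
stop_hinge [(array([422., 224.]), 0.59)]
```

```bash
python3 - <<'E'
from h import *
p=cam('wrist')
for k,X in {'-u':(.4909,.1753),'+u':(.5665,.1582),'+v':(.5385,.2057),'-v':(.5212,.1295)}.items():
    print(k,'mid',proj(p,[*X,.052]).round(1),'top',proj(p,[*X,.088]).round(1))
G=cv2.cvtColor(p['pixels'],cv2.COLOR_RGB2GRAY)
for m in('pin3_mid','pin5_mid'): print([(np.round(e['at']),round(e['p'],2)) for e in robot.find_in(p,m)])
big=cv2.GaussianBlur(G,(3,3),0)
for c in((318,98),(318,193),(366,147),(272,146)):
    w=cv2.resize(big[c[1]-15:c[1]+16,c[0]-18:c[0]+19],(19,16),interpolation=cv2.INTER_AREA); print(c);print('\n'.join(''.join(' .:-=+*#%@'[int(v)*10//256] for v in r) for r in w))
E
```

```text
-u mid [317.7  99.3] top [317.9  96.7]
+u mid [316.5 191.1] top [316.6 198. ]
+v mid [363.6 148.1] top [368.7 150.8]
-v mid [273.  146.9] top [268.5 149.4]
[(array([315., 102.]), 0.67)]
[(array([274., 146.]), 0.77), (array([402., 248.]), 0.3)]
(318, 98)
===+*#%%%%%%*+===++
+==++#%%%%##*+++==+
+=+++*%%%#*+++++===
=++++*#%%#*++++++==
=+++++#%%##*+++++==
=+++++*#%##*+=+++==
+++++++***++==++++=
+++++=++++=====++==
=+++===============
++=================
================++=
===+===========++++
=======----===++++=
=============+++++=
===========+++++===
========+++++++====
(318, 193)
##%%%%%%%#*+=======
%%%%%%%%#*+=====+*+
%%%%%%%#*+=====+*#*
%%%%%%#*======+*#%*
%%%%%%*=----=+*#%%#
%%%%%#+-----=*#%%%#
%%%%%#=-----+#%%%%#
%%%%%#===++=+#%%%%#
%%%%%#**###**%%%%%%
%%%%%##%%%%##%%%%%%
%%%%%#%%%%%%#%%%%%%
#%%%%%%%%%%%#%%%%%#
+*%%%%%%%%%%%%%%#**
=+*#%%%%%%%%%%#*+==
--=+##%%%%%%##+=--=
+===+**####**+==++*
(366, 147)
================--=
================--=
================--=
=================-=
=================-=
=====----==========
====----===========
====----===========
====---============
====---==========-=
=====--==========-=
==++++=======++===+
==+*#*+=+===+**+=+*
==+**++++===+*+=-+*
===++========++=-=+
===========++**===*
(272, 146)
=*#%%%%%%%%#++=====
=*#%%%%%%%%*+======
=*%%%%%%%%#++======
+#%%%%%%%#+========
+#%%%%##*+=-=======
*%%%%#*+==---======
*%%%#++===----=====
*%%#*+=====---=====
+%%#+======---=====
+#%#+======--======
+#%#*=======++=====
=*%%#++==+**++=====
=+#%%#***###*======
-=*#%%%%%%%%*+=====
-=+*%%%%%%%%#+=====
===+#%%%%%%%#+=====
```

```bash
python3 -c "
from cell import robot
print(robot.hand_in())"
```

```text
the job is handed in; nothing more can be done
None
```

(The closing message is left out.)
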